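Fetch the masking tape from behind two other rolls on a hook

ROBOT

A 6-joint arm with a two-finger parallel gripper is mounted at the origin on a cart in front of the work surface, level with it; the furniture and walls round the work are solid. World frame = base frame: x ahead of the robot, y to its left, z up, the work surface at z = 0. Lengths are in m, angles in rad, forces in N, time in s.
With the tool pointing down it reaches from about 0.4 to 0.925 m from the base axis. Payload 3.4 kg.
Tool frame: the origin (TCP) lies on the centre line of the jaws, within the pads' length; the fingertips stand 19 mm ahead of it and the grasp point (between the pads) is the TCP; z points along the fingers, y is the direction in which the jaws open and shut (so a half turn about z gives the same grasp; the last joint's range is limited). The gripper opens to 85 mm and grips with 20 to 120 N. Pads are 22 mm wide; open, the fingers measure 114 mm over their backs; the gripper's body (76 mm by 85 mm) begins 54 mm behind the grasp point. The pads swing forward as they close: fully open they stand 13 mm farther back than shut.
Start: joints at [-1.315, 0.307, 1.506, -0, 1.328, -0.073], TCP at [0.186, -0.544, 0.25] pointing down, gripper open.
Joint ranges: [-3.12, 3.12], [-1.05, 2.28], [0.14, 2.33], [-1.42, 4.57], [0.1, 2.73], [-2.68, 2.68]. Speed limits (rad/s): [2.57, 2.57, 3.14, 3.14, 3.14, 3.14].

INTERFACE

Orientations are given as a 3x3 rotation matrix whose columns are the frame's x, y, z axes.
In Python, from workcell import * gives the robot as it stands.
- The arm moves only by the shell command python3 -m crank 'ROWS' [FORCE]. ROWS is a JSON object of lists of equal length, an entry for each row: "jaw": the gripper command: -1 is fully open, 1 is shut, values between are in proportion; "slide": the shift along the tool's x, y, z in mm, a list of three; "delta_rot": the turn, a rotation vector about the tool's x, y, z in rad, a list of three. A call has 1 to 5 rows; each row shifts and turns the commanded pose from where the row before left it, along the tool's axes as they then stand; what a row does not reach is not made up. A row lasts 1/12 s, in which the tool goes at most 41.7 mm and 7.16 degrees, less where a joint would pass 70% of its speed; a pose out of reach is approached as far as the arm can. A call is refused whole if a number of a shift passes 41.7 or a number of a turn 0.125, either way. A call with a gripper value outside its range is refused whole. The fingers move at their own pace and stop on an object; FORCE is the grip in N (left out, the last holds). Time passes only in rows, so rows that do not move let the fingers close. It gives the time, the measured TCP pose, the force and the opening at its end, in the units of the state.
- state(): the state, without advancing time (a new reading comes with each control period).
- snapshot(name): name is "scene" or "top" or "wrist"; returns a dict with "frame" (420x560x3 uint8, red, green, blue), "depth" (420x560 float32, m along the optical axis (not along the pixel's ray), 0 where there is no reading), "mtx" (3x3 intrinsics, pixels), "rvec" (rotation vector, rad) and "tvec" (3), from world to camera coordinates, as OpenCV has them; the wrist camera has in their place "mount" (4x4, takes a point from camera to tool coordinates, whose origin is the TCP and whose axes are the flange's). Camera axes: x right, y down, z forward; pixel columns grow to the right and rows downward; lengths in m; the calibration is good to about 2 mm. A picture is of the moment at which its call begins: read the wrist's pose just before it.
- hand_in(): hands the job in, once; it reports no verdict.
The state is a dict: "t": time; "q": joint angles; "joint_velocities": joint speeds; "tau": joint torques, N m; "position": TCP position; "orientation": TCP orientation; "contact_force": force on the tool from outside, world axes, zero at the start; "wrist_torque": the same for the moment, N m; "finger_gap": finger opening in m.
Only numpy, scipy, OpenCV 4.12 (cv2) and the standard library are available. Lean on these libraries where they do the work, as an engineer would, in place of code of your own. Each camera call takes 0.05 s, during which the arm holds its last target.

TASK

The cream masking tape hangs at the back of the full hook on the sloped pegboard, behind the red and the green roll. Hang the red and the green roll on the spare hook first, right home so that they lie flat against the board or each other and stay there; then lift the masking tape off its hook and lay it flat on the drawing board. Do not drop the rolls or knock the things around about.

Things in the scene. Friction and masses are not known exactly. Their poses are not given: they have to be found in the camera images.
- red_roll_center (a point): Red tape, the front roll on the full hook: 96 mm outer diameter, 24 mm wide, open hole of about 74 mm, stiff wall 10 to 12 mm thick, about 0.08 kg. The point is the centre of the hole, half-way through the width (not in the material); z is the roll's axis.
- green_roll_center (a point): Green tape, the middle roll on the full hook: 96 mm outer diameter, 24 mm wide, open hole of about 74 mm, stiff wall 10 to 12 mm thick, about 0.08 kg. The point is the centre of the hole, half-way through the width (not in the material); z is the roll's axis.
- masking_roll_center (a point): Cream masking tape, the wanted roll, at the back of the full hook against the board: 96 mm outer diameter, 24 mm wide, open hole of about 74 mm, stiff wall 10 to 12 mm thick, about 0.08 kg. The point is the centre of the hole, half-way through the width (not in the material); z is the roll's axis.
- full_hook_root (a point): Upturned hook with the three rolls, flat on the board and on each other. Origin: where the shank's centre line leaves the board's face. z: out of the board along the shank, 35 degrees from vertical, leaning to the board's front; x: up the slope; y: level. Each roll hangs with the upper edge of its hole on the shank: its centre is about 33 mm down the slope (x = -33 mm).
- spare_hook_root (a point): The empty hook, same shape, level with the full one, 156 mm to its left or right on the same board. Origin: where the shank's centre line leaves the board's face. z: out of the board along the shank, 35 degrees from vertical, leaning to the board's front; x: up the slope; y: level. Bring a roll on till it is felt to touch the board or the roll before it, then let go.
- full_hook_tip (a point): End of the full hook's upturned tip (red cap). Both hooks: steel 8 mm thick; the shank runs 105 mm out of the board (z, centre line), then turns up the slope; the tip ends at x = 26 mm. It stands 22 mm above the shank's upper side, so a roll must be shifted 25 to 45 mm up the slope to pass the tip; do that just under the tip, where a gripper has room beside the shank.
- pegboard: White pegboard stand, fixed, on the left of the table with its front to the right (turned up to 0.2 rad either way); face 310 mm wide, sloping 35 degrees from level; flat for 135 mm below and 75 mm above the row of hooks. Origin: on the table, under the point half-way between the hooks' roots, which stand 99 mm high; x level, to the board's back; y along the board.
- drawing_board_top (a point): Centre of the upper face of the drawing board, a plywood board with a sheet of white paper fixed on it, 170 mm (its x) by 210 mm (its y) and 12 mm thick, lying fixed on the table, either near the robot or farther off to the right; a round white palette lies at the other place.
- purple_bottle: Bystander: tall purple bottle with a cream base, 47 mm wide, 140 mm tall; origin under its centre.
- tube_ochre: Bystander: white paint tube with an ochre band, 104 mm long; origin under its centre.
- rubber_stamp: Bystander: wooden hand stamp, 30 x 42 mm, 60 mm tall; origin under its centre.
Mind the look-alikes: they are no part of the job. There is more than one size of the part that bears red_roll_center; the job needs the larger.

How it is judged:
By the outcome, as a careful person would: the job done as asked, in the order asked, and still so for the second after the job is handed in, with the robot touching nothing.
It also fails if it takes over 66 s, if anything falls off the work surface, if the arm or the gripper's body presses on something with over 40 N, if the wrist force passes 120 N, or if a joint passes its speed limit or range.

## Working session

There is one attempt and no reset: what is moved stays moved. The work goes in short steps, Python scripts to look and compute and a shell command to move; the robot and the scene stay as the last step left them, time stands still between calls to the robot, and variables do not carry over. Pictures are saved under pics/ and viewed, and the job is handed in when it is done.

```bash
ls; mkdir -p pics; python3 - <<'E'
from workcell import *
import cv2,numpy as np
s=state();print({k:(np.round(v,3).tolist() if not isinstance(v,float) else v) for k,v in s.items()})
for n in ("scene","top","wrist"):
    p=snapshot(n);cv2.imwrite(f"pics/{n}0.png",p["frame"][:,:,::-1])
    np.savez(f"pics/{n}0.npz",**p)
    print(n,p["mtx"].tolist(),[np.round(p[k],4).tolist() for k in p if k in("rvec","tvec","mount")])
E
```

```text
pics
{'t': 0.0, 'q': [-1.315, 0.308, 1.508, 0.0, 1.328, -0.074], 'joint_velocities': [0.001, 0.0, -0.001, 0.001, 0.001, -0.0], 'tau': [0.002, -45.755, -25.192, 0.0, 0.014, 0.0], 'position': [0.186, -0.543, 0.249], 'orientation': [[0.946, 0.324, -0.001], [0.324, -0.946, 0.002], [0.0, -0.002, -1.0]], 'contact_force': [-0.111, -0.203, -0.219], 'wrist_torque': [-0.003, -0.041, -0.028], 'finger_gap': 0.08579523247255473}
scene [[381.09174526762035, 0.0, 284.0132828226113], [0.0, 381.09174526762035, 212.63574545608574], [0.0, 0.0, 1.0]] [[0.5998, -2.3874, 1.4856], [0.5179, 0.2264, 0.9224]]
top [[437.5024773661331, 0.0, 283.6651040024466], [0.0, 437.5024773661331, 213.9042615777698], [0.0, 0.0, 1.0]] [[2.1625, -2.174, 0.0942], [0.0493, 0.5813, 1.2607]]
wrist [[340.49104591278063, 0.0, 277.998089785068], [0.0, 340.49104591278063, 210.5769125393223], [0.0, 0.0, 1.0]] [[[0.0002, -0.9655, -0.2605, 0.0647], [1.0, 0.0004, -0.0007, -0.001], [0.0008, -0.2605, 0.9655, -0.1248], [0.0, 0.0, 0.0, 1.0]]]
```

View pics/scene0.png

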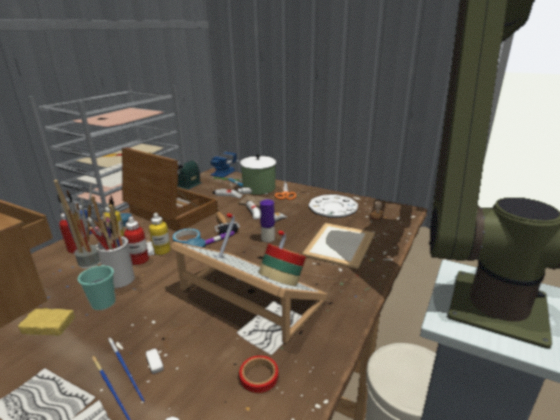

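View pics/top0.png

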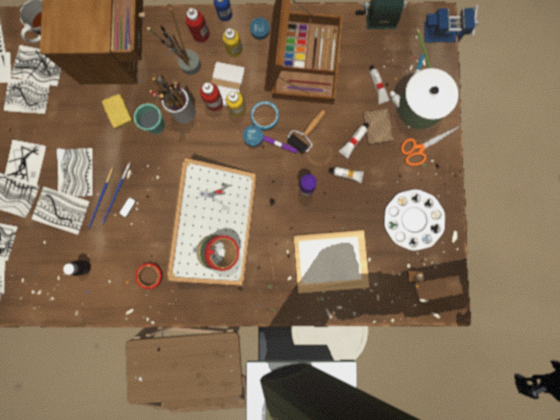

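View pics/wrist0.png

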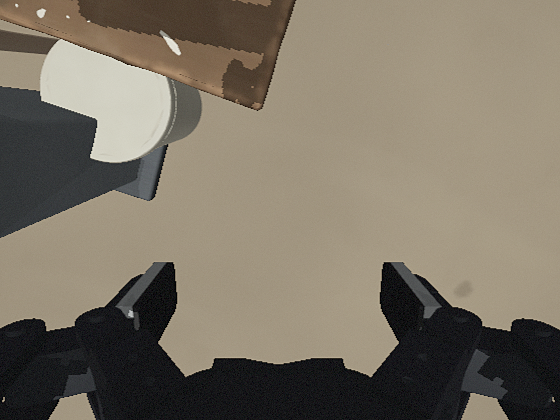

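```bash
cat > h.py <<'E'
import numpy as np,cv2
from scipy.spatial.transform import Rotation as R
def load(n):
    return dict(np.load(f"pics/{n}.npz"))
def px2w(p,u,v,d=None,z=None):
    """pixel -> world at depth d, or on plane z"""
    Rm=cv2.Rodrigues(p["rvec"])[0];t=np.ravel(p["tvec"]);K=p["mtx"]
    r=np.array([(u-K[0,2])/K[0,0],(v-K[1,2])/K[1,1],1.])
    o=-Rm.T@t;dd=Rm.T@r
    if z is not None:return o+dd*(z-o[2])/dd[2]
    if d is None:
        a=p["depth"][int(v)-1:int(v)+2,int(u)-1:int(u)+2];a=a[a>0];d=np.median(a)
    return o+dd*d
def proj(p,X):
    a,_=cv2.projectPoints(np.atleast_2d(np.float64(X)),p["rvec"],p["tvec"],p["mtx"],None);return a[:,0]
def cloud(p):
    Rm=cv2.Rodrigues(p["rvec"])[0];t=np.ravel(p["tvec"]);K=p["mtx"];h,w=p["depth"].shape
    v,u=np.mgrid[:h,:w];D=p["depth"];C=np.stack([(u-K[0,2])/K[0,0]*D,(v-K[1,2])/K[1,1]*D,D],-1)
    return (C-t)@Rm
def crop(p,x0,y0,x1,y1,s,name):
    im=cv2.resize(p["frame"][y0:y1,x0:x1,::-1],None,fx=s,fy=s,interpolation=cv2.INTER_CUBIC);cv2.imwrite(f"pics/{name}.png",im)
E
python3 - <<'E'
from h import *
t=load("top0");s=load("scene0")
crop(t,150,150,290,300,5.3 and 4,"tc");crop(s,150,190,350,340,4,"sc")
P=cloud(t)
m=(P[...,2]>0.03)
for (u,v) in [(185,162),(253,175),(240,283),(170,276),(190,200),(240,200),(190,240),(200,215),(235,185)]:
    print(u,v,np.round(px2w(t,u,v),3))
E
```

```text
185 162 [0.713 0.312 0.146]
253 175 [0.699 0.137 0.024]
240 283 [0.38  0.174 0.024]
170 276 [0.407 0.347 0.146]
190 200 [0.612 0.301 0.127]
240 200 [0.622 0.174 0.04 ]
190 240 [0.503 0.301 0.119]
200 215 [0.572 0.277 0.108]
235 185 [0.664 0.187 0.053]
```

```bash
python3 - <<'E'
from h import *
t=load("top0")
for (u,v) in [(297,238),(365,232),(369,287),(299,291),(330,262),(307,184),(148,275),(415,220),(221,253)]:
    print(u,v,np.round(px2w(t,u,v),3))
E
```

```text
297 238 [0.511 0.007 0.012]
365 232 [ 0.528 -0.197  0.   ]
369 287 [ 0.366 -0.205 -0.   ]
299 291 [0.356 0.003 0.012]
330 262 [ 0.44  -0.089  0.014]
307 184 [ 0.652 -0.018  0.136]
148 275 [0.404 0.451 0.001]
415 220 [ 0.563 -0.346  0.005]
221 253 [0.468 0.225 0.062]
```

View pics/tc.png

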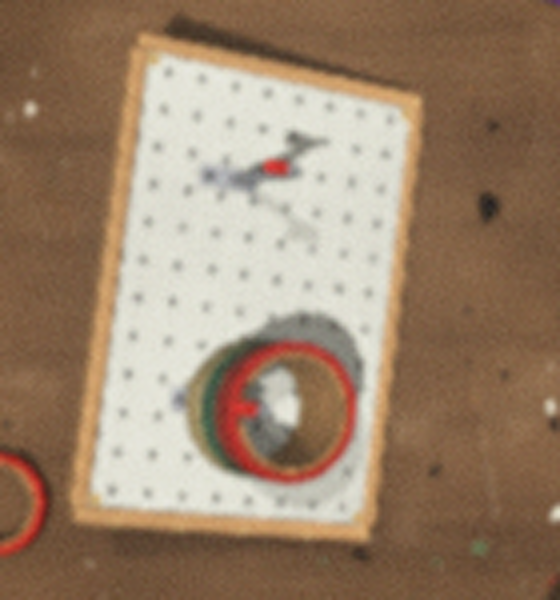

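View pics/sc.png

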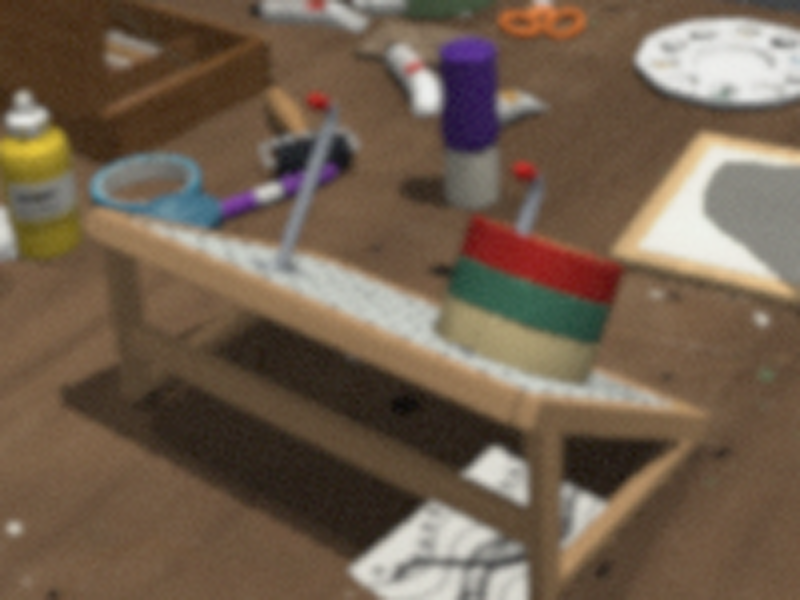

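```bash
python3 - <<'E'
from h import *
t=load("top0");s=load("scene0")
P=cloud(t);f=t["frame"].astype(int)
m=(f.min(-1)>170)&(f.max(-1)-f.min(-1)<40)&(P[...,2]>0.03)&(P[...,1]>0.15)&(P[...,1]<0.35)&(P[...,0]>.38)&(P[...,0]<.72)
Q=P[m&(P[...,2]<0.16)];c=np.median(Q,0)
for k in range(5):
    U,S,V=np.linalg.svd(Q-Q.mean(0),full_matrices=False);n=V[2]*np.sign(V[2][2]);d=(Q-Q.mean(0))@n;Q=Q[abs(d)<0.004]
print(len(Q),n,np.degrees(np.arccos(n[2])),Q.mean(0),d.std())
c=Q.mean(0)
yl=np.cross([0,0,1],n);yl/=np.linalg.norm(yl)  # level
xs=np.cross(yl,n);  xs*=np.sign(xs[2]);yl=np.cross(n,xs)
print("x",xs,"y",yl)
# spare root: intersect pixel ray with plane
def onplane(p,u,v):
    Rm=cv2.Rodrigues(p["rvec"])[0];o=-Rm.T@np.ravel(p["tvec"]);K=p["mtx"]
    d=Rm.T@np.array([(u-K[0,2])/K[0,0],(v-K[1,2])/K[1,1],1.]);return o+d*(n@(c-o))/(n@d)
r1=onplane(t,150+205/4,150+174/4);r2=onplane(s,150+287/4,190+267/4)
print("root",r1,r2)
def tri(a,b):
    def ray(p,u,v):
        Rm=cv2.Rodrigues(p["rvec"])[0];o=-Rm.T@np.ravel(p["tvec"]);K=p["mtx"]
        d=Rm.T@np.array([(u-K[0,2])/K[0,0],(v-K[1,2])/K[1,1],1.]);return o,d/np.linalg.norm(d)
    o1,d1=ray(t,*a);o2,d2=ray(s,*b);A=np.stack([d1,-d2],1);k=np.linalg.lstsq(A,o2-o1,rcond=None)[0]
    x1=o1+k[0]*d1;x2=o2+k[1]*d2;return (x1+x2)/2,np.linalg.norm(x1-x2)
ts=tri((150+275/4,150+168/4),(150+318/4,190+102/4));tf=tri((150+243/4,150+409/4),(150+525/4,190+171/4))
B=np.stack([xs,yl,n],1)
for nm,T in(("spare",ts),("full",tf)):
    root=T[0]-B@np.array([0.026,0,0.105]);print(nm,"tip",T,"root from tip",root, "plane err",n@(root-c))
print((ts[0]-tf[0]), B.T@(ts[0]-tf[0]))
E
```

```text
4828 [-0.06703982 -0.56879498  0.8197426 ] 34.940964539729855 [0.56776345 0.25657842 0.09385864] 0.0018437230970749184
x [0.09595305 0.81410745 0.57273211] y [-0.99312571  0.11705266  0.        ]
root [0.63177184 0.27370049 0.11097384] [0.62929673 0.25128763 0.09521981]
spare tip (array([0.62408181, 0.21241822, 0.19443109]), np.float64(0.0016991439345879027)) root from tip [0.62862621 0.25097489 0.09346708] plane err -0.001213951785884555
full tip (array([0.46898678, 0.23093314, 0.19537881]), np.float64(0.000823998298805368)) root from tip [0.47353118 0.26948982 0.0944148 ] plane err -0.0005707167416660098
[ 0.15509503 -0.01851493 -0.00094772] [-0.00073409 -0.15619608 -0.00064324]
```

```bash
cat >> h.py <<'E'
n=np.array([-0.06704,-0.5688,0.81974]);xs=np.array([0.09595,0.81411,0.57273]);yl=np.array([-0.99313,0.11705,0.])
B=np.stack([xs,yl,n],1)
ROOTF=np.array([.4737,.2722,.0965]);ROOTS=np.array([.6288,.2537,.0958])
def Rq(q):
    return (R.from_euler('z',q[0])*R.from_euler('y',q[1]+q[2])*R.from_euler('z',q[3])*R.from_euler('y',q[4])*R.from_euler('z',q[5]+np.pi/2)).as_matrix()
E
python3 - <<'E'
from h import *
from workcell import *
s=state();print(Rq(s["q"]).round(3),np.round(s["orientation"],3))
for q1 in(.2,.35):
  for ph in (1.5,1.9):
    for sg in(1,-1):
        T=np.stack([-sg*yl,-sg*xs,-n],1)
        M=(R.from_euler('y',-ph)*R.from_euler('z',-q1)).as_matrix()@T
        e=R.from_matrix(M).as_euler('ZYZ');e2=[e[0]+np.pi,-e[1],e[2]+np.pi]
        print(q1,ph,sg,[np.round([(a[0]+np.pi)%(2*np.pi)-np.pi,a[1],(a[2]-np.pi/2+np.pi)%(2*np.pi)-np.pi],2).tolist() for a in (e,e2)])
E
```

```text
[[ 0.946  0.324 -0.   ]
 [ 0.324 -0.946  0.002]
 [ 0.    -0.002 -1.   ]] [[ 0.946  0.324 -0.   ]
 [ 0.324 -0.946  0.002]
 [ 0.    -0.002 -1.   ]]
0.2 1.5 1 [[0.58, 1.45, 1.87], [-2.56, -1.45, -1.27]]
0.2 1.5 -1 [[0.58, 1.45, -1.27], [-2.56, -1.45, 1.87]]
0.2 1.9 1 [[0.65, 1.12, 1.63], [-2.49, -1.12, -1.51]]
0.2 1.9 -1 [[0.65, 1.12, -1.51], [-2.49, -1.12, 1.63]]
0.35 1.5 1 [[0.55, 1.37, 2.0], [-2.59, -1.37, -1.14]]
0.35 1.5 -1 [[0.55, 1.37, -1.14], [-2.59, -1.37, 2.0]]
0.35 1.9 1 [[0.64, 1.04, 1.76], [-2.51, -1.04, -1.38]]
0.35 1.9 -1 [[0.64, 1.04, -1.38], [-2.51, -1.04, 1.76]]
```

```bash
cat >> h.py <<'E'
TR=np.stack([-yl,-xs,-n],1)
def plan(p0,R0,p1,R1,N=None,vmax=40,wmax=.12):
    w=R.from_matrix(R0.T@R1).as_rotvec();d=np.linalg.norm(p1-p0)*1e3
    if N is None:N=max(1,int(np.ceil(max(d/vmax,np.linalg.norm(w)/wmax))))
    dR=R.from_rotvec(w/N).as_matrix();Rc=R0;sl=[]
    for i in range(N):
        sl.append((Rc.T@(p1-p0)*1e3/N).round(0 if d>60 else 1).tolist());Rc=Rc@dR
    print("N",N,"dist",round(d,1),"rot/row",(w/N).round(3).tolist());
    for i in range(0,N,5):print(sl[i:i+5])
def hookc(root,p):return (B.T@(np.asarray(p)-root)*1e3).round(1)
def hp(root,x,y,z):return root+B@(np.array([x,y,z])/1e3)
E
cat > g.py <<'E'
from h import *
from workcell import *
def st(root=None):
    s=state();p=np.array(s["position"]);Ro=np.array(s["orientation"])
    print("t",round(s["t"],2),"p",p.round(4),"F",np.round(s["contact_force"],1),"gap",round(s["finger_gap"]*1e3,1), "hF",hookc(ROOTF,p),"hS",hookc(ROOTS,p))
    return p,Ro
E
python3 - <<'E'
from g import *
p,Ro=st()
m=np.array([.40,-.33,.33]);Rm=Ro
plan(p,Ro,m,Rm)
plan(m,Rm,hp(ROOTF,-75,0,190),TR)
E
```

```text
t 0.15 p [ 0.1861 -0.5435  0.2496] F [-0.9 -0.5  0.3] gap 85.3 hF [-604.   190.2  608.8] hS [-603.4  346.4  609.2]
N 8 dist 312.8 rot/row [0.0, 0.0, 0.0]
[[34.0, -17.0, -10.0], [34.0, -17.0, -10.0], [34.0, -17.0, -10.0], [34.0, -17.0, -10.0], [34.0, -17.0, -10.0]]
[[34.0, -17.0, -10.0], [34.0, -17.0, -10.0], [34.0, -17.0, -10.0]]
N 12 dist 452.8 rot/row [0.05, 0.011, 0.036]
[[16.0, -33.0, 10.0], [15.0, -33.0, 12.0], [13.0, -33.0, 14.0], [12.0, -32.0, 15.0], [11.0, -32.0, 17.0]]
[[9.0, -31.0, 19.0], [8.0, -31.0, 21.0], [7.0, -30.0, 22.0], [5.0, -29.0, 24.0], [4.0, -28.0, 25.0]]
[[3.0, -27.0, 27.0], [1.0, -25.0, 28.0]]
```

Things that could be taken for the red roll: the ring on the full hook at top px (221,253) / scene px (283,250), and the small red ring lying on the table at top px (148,275) / scene px (258,373). The blue rings at top px (265,113) are another colour. I choose the one on the hook, in front of green and cream. It is also the larger, and the top and scene crops confirm it. The board lies near the robot, at top px (331,262), and the palette is on the right.

```bash
python3 -m crank '{"jaw":[-1,-1,-1,-1,-1],"slide":[[34,-17,-10],[34,-17,-10],[34,-17,-10],[34,-17,-10],[34,-17,-10]],"delta_rot":[[0,0,0],[0,0,0],[0,0,0],[0,0,0],[0,0,0]]}' 40
python3 -m crank '{"jaw":[-1,-1,-1,-0.5,-0.1],"slide":[[34,-17,-10],[34,-17,-10],[34,-17,-10],[16,-33,10],[15,-33,12]],"delta_rot":[[0,0,0],[0,0,0],[0,0,0],[0.05,0.011,0.036],[0.05,0.011,0.036]]}'
python3 -m crank '{"jaw":[-0.1,-0.1,-0.1,-0.1,-0.1],"slide":[[13,-33,14],[12,-32,15],[11,-32,17],[9,-31,19],[8,-31,21]],"delta_rot":[[0.05,0.011,0.036],[0.05,0.011,0.036],[0.05,0.011,0.036],[0.05,0.011,0.036],[0.05,0.011,0.036]]}'
python3 -m crank '{"jaw":[-0.1,-0.1,-0.1,-0.1,-0.1],"slide":[[7,-30,22],[5,-29,24],[4,-28,25],[3,-27,27],[1,-25,28]],"delta_rot":[[0.05,0.011,0.036],[0.05,0.011,0.036],[0.05,0.011,0.036],[0.05,0.011,0.036],[0.05,0.011,0.036]]}'
python3 -m crank '{"jaw":[-0.1,-0.1],"slide":[[0,0,0],[0,0,0]],"delta_rot":[[0,0,0],[0,0,0]]}'
python3 - <<'E'
from g import *
p,Ro=st();print(np.round(state()["q"],2))
plan(p,Ro,hp(ROOTF,-75,0,190),TR)
w=snapshot("wrist");cv2.imwrite("pics/w1.png",w["frame"][:,:,::-1]);np.savez("pics/w1.npz",p=p,Ro=Ro,**w)
E
```

```text
t: 0.57
position: [0.3202, -0.407, 0.3004]
orientation: [[0.946, 0.323, -0.0], [0.323, -0.946, 0.001], [-0.0, -0.001, -1.0]]
contact_force: [0.2, -1.2, -0.1]
finger_gap: 0.0851
t: 0.98
position: [0.4106, -0.2528, 0.3113]
orientation: [[0.967, 0.255, -0.005], [0.254, -0.962, 0.102], [0.021, -0.1, -0.995]]
contact_force: [-0.6, 0.5, -0.3]
finger_gap: 0.0638
t: 1.4
position: [0.4309, -0.072, 0.259]
orientation: [[0.997, 0.074, 0.005], [0.067, -0.934, 0.352], [0.031, -0.35, -0.936]]
contact_force: [0.5, 0.0, -0.4]
finger_gap: 0.047
t: 1.82
position: [0.4531, 0.1089, 0.208]
orientation: [[0.993, -0.098, 0.064], [-0.117, -0.813, 0.57], [-0.004, -0.574, -0.819]]
contact_force: [0.7, -0.4, -0.5]
finger_gap: 0.0472
t: 1.98
position: [0.4512, 0.1087, 0.2072]
orientation: [[0.994, -0.096, 0.059], [-0.112, -0.814, 0.57], [-0.007, -0.573, -0.82]]
contact_force: [-0.2, -0.4, -0.3]
finger_gap: 0.0473
t 1.98 p [0.4512 0.1087 0.2072] F [-0.2 -0.4 -0.3] gap 47.3 hF [-71.9   3.2 185.2] hS [-71.3 159.4 185.7]
[-0.31  0.24  1.92  0.65  1.2   1.07]
N 1 dist 6.5 rot/row [0.0, 0.008, -0.0]
[[3.1, 3.1, -4.8]]
```

View pics/w1.png

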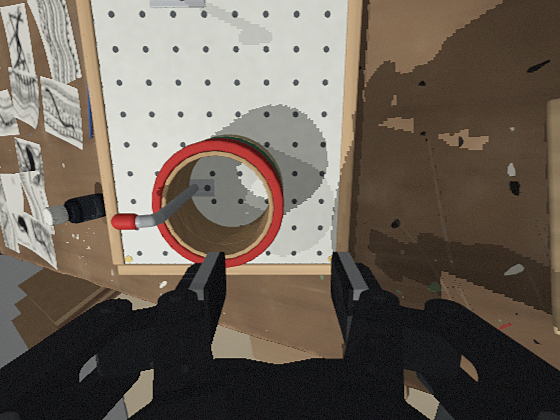

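```bash
cat >> h.py <<'E'
def wcloud(w,p,Ro):
    K=w["mtx"];D=w["depth"];h,ww=D.shape;v,u=np.mgrid[:h,:ww]
    C=np.stack([(u-K[0,2])/K[0,0]*D,(v-K[1,2])/K[1,1]*D,D],-1)
    M=w["mount"];return (C@M[:3,:3].T+M[:3,3])@Ro.T+p
def circ(xy):
    A=np.c_[2*xy,np.ones(len(xy))];c=np.linalg.lstsq(A,(xy**2).sum(1),rcond=None)[0];return c[0],c[1],np.sqrt(c[2]+c[0]**2+c[1]**2)
E
python3 - <<'E'
from h import *
w=load("w1");p,Ro=w["p"],w["Ro"]
P=wcloud(w,p,Ro);f=w["frame"].astype(int)
H=(P-ROOTF)@B*1e3
ok=w["depth"]>0
pl=ok&(f.min(-1)>190)&(P[...,2]>.02)&(P[...,1]>.1)
pl[:, :110]=0; pl[:,350:]=0
Q=H[pl];Q=Q[abs(Q[:,2])<8];print("board z in F frame",np.median(Q[:,2]),len(Q))
A=np.c_[Q[:,:2],np.ones(len(Q))];print(np.linalg.lstsq(A,Q[:,2],rcond=None)[0])
red=ok&(f[...,0]>140)&(f[...,1]<60)&(f[...,2]<60)
red[:, :150]=0
Q=H[red];print("red z pct",np.percentile(Q[:,2],[5,25,50,75,95]))
F=Q[abs(Q[:,2]-np.median(Q[:,2]))<4]
print("cent",F[:,0].min(),F[:,0].max(),F[:,1].min(),F[:,1].max())
m=red.astype(np.uint8);hull=cv2.convexHull(np.argwhere(red)[:,::-1].astype(np.int32))[:,0]
hh=H[hull[:,1],hull[:,0]];hh=hh[abs(hh[:,2]-np.median(Q[:,2]))<8];print("circ",circ(hh[:,:2]),len(hh))
for u,v in [(123,222),(114,222),(138,221),(160,217),(205,188),(197,193),(178,207)]:
    a=H[v-1:v+2,u-1:u+2].reshape(-1,3);print(u,v,np.median(a,0).round(1))
E
```

```text
board z in F frame 0.5845682938789728 34759
[0.00142553 0.00130381 0.70635229]
red z pct [71.41599694 72.09301432 72.55622994 72.9921209  73.68189826]
cent -72.86062255302943 20.01020310165764 -45.64435963140104 48.15894455558949
circ (np.float64(-119.97816197021156), np.float64(51.363789245982744), np.float64(138.2191296599155)) 30
123 222 [ 24.2   0.2 111.1]
114 222 [ 29.5   0.3 110.6]
138 221 [ 1.500e+01 -1.000e-01  1.098e+02]
160 217 [  4.2  -0.2 101.5]
205 188 [-3.8  1.6  3.1]
197 193 [4.1 6.6 1.8]
178 207 [ 3.1  2.7 66.3]
```

```bash
python3 - <<'E'
s=open('h.py').read()
s=s.replace("ROOTF=np.array([.4737,.2722,.0965]);ROOTS=np.array([.6288,.2537,.0958])","o_=.0048*xs+.0006*n;ROOTF=np.array([.4737,.2722,.0965])+o_;ROOTS=np.array([.6288,.2537,.0958])+o_")
open('h.py','w').write(s)
E
python3 - <<'E'
from g import *
p,Ro=st()
plan(p,Ro,hp(ROOTF,-74,1,130),TR);plan(hp(ROOTF,-74,1,130),TR,hp(ROOTF,-74,1,71),TR,3)
E
```

```text
t 2.03 p [0.4524 0.1077 0.2078] F [ 0.5 -0.9  0.1] gap 47.0 hF [-77.    1.9 185.7] hS [-76.4 158.1 186.1]
N 2 dist 55.8 rot/row [0.001, 0.003, 0.0]
[[0.6, -1.5, 27.8], [0.5, -1.5, 27.8]]
N 3 dist 59.0 rot/row [-0.0, 0.0, -0.0]
[[0.0, -0.0, 19.7], [0.0, -0.0, 19.7], [0.0, -0.0, 19.7]]
```

```bash
python3 -m crank '{"jaw":[-0.1,-0.1,-0.1,-0.1,-0.1],"slide":[[0.6,-1.5,27.8],[0.6,-1.5,27.8],[0,0,20],[0,0,20],[0,0,19]],"delta_rot":[[0,0.003,0],[0,0.003,0],[0,0,0],[0,0,0],[0,0,0]]}'
python3 -m crank '{"jaw":[-0.1,-0.1],"slide":[[0,0,0],[0,0,0]],"delta_rot":[[0,0,0],[0,0,0]]}'
python3 - <<'E'
from g import *
p,Ro=st();plan(p,Ro,hp(ROOTF,-74,1,71),TR)
w=snapshot("wrist");cv2.imwrite("pics/w2.png",w["frame"][:,:,::-1]);np.savez("pics/w2.npz",p=p,Ro=Ro,**w)
E
```

```text
t: 2.45
position: [0.4635, 0.1742, 0.1158]
orientation: [[0.993, -0.095, 0.071], [-0.119, -0.815, 0.567], [0.004, -0.572, -0.821]]
contact_force: [0.1, -0.8, 0.0]
finger_gap: 0.0472
t: 2.62
position: [0.4624, 0.1744, 0.116]
orientation: [[0.993, -0.096, 0.068], [-0.118, -0.815, 0.568], [0.001, -0.572, -0.82]]
contact_force: [0.2, -0.9, -0.4]
finger_gap: 0.0466
t 2.62 p [0.4624 0.1744 0.116 ] F [ 0.2 -0.9 -0.4] gap 46.6 hF [-74.3  -0.2  71.8] hS [-73.7 156.   72.3]
N 1 dist 1.5 rot/row [0.001, -0.001, -0.0]
[[-1.2, -0.3, 0.8]]
```

View pics/w2.png

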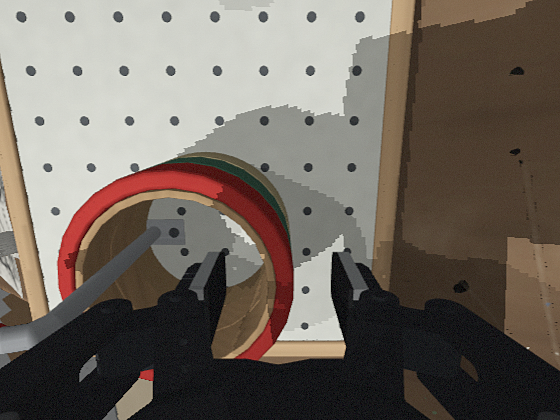

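The picture shows the left finger inside the red hole (207,290), the right one outside (350,290), and the wall between them. Closing.

```bash
python3 -m crank '{"jaw":[0.3,0.6,1,1,1],"slide":[[0,0,0],[0,0,0],[0,0,0],[0,0,0],[0,0,0]],"delta_rot":[[0,0,0],[0,0,0],[0,0,0],[0,0,0],[0,0,0]]}' 40
python3 - <<'E'
from g import *
p,Ro=st()
w=snapshot("wrist");cv2.imwrite("pics/w3.png",w["frame"][:,:,::-1]);np.savez("pics/w3.npz",p=p,Ro=Ro,**w)
E
```

```text
t: 3.08
position: [0.4627, 0.1741, 0.117]
orientation: [[0.993, -0.095, 0.071], [-0.119, -0.815, 0.568], [0.004, -0.572, -0.82]]
contact_force: [-0.5, -4.9, 5.4]
finger_gap: 0.0094
t 3.08 p [0.4627 0.1741 0.117 ] F [-0.5 -4.9  5.4] gap 9.4 hF [-74.   -0.6  72.7] hS [-73.4 155.6  73.2]
```

View pics/w3.png

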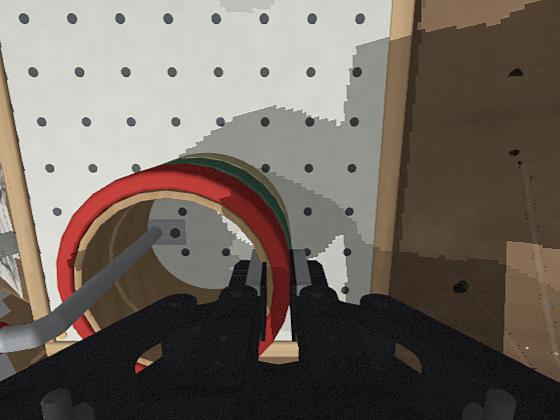

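```bash
python3 -m crank '{"jaw":[1,1,1,1,1],"slide":[[0,-2,-2],[0,0,-8],[0,0,-8],[0,0,-8],[0,0,0]],"delta_rot":[[0,0,0],[0,0,0],[0,0,0],[0,0,0],[0,0,0]]}'
python3 - <<'E'
from g import *
p,Ro=st()
w=snapshot("wrist");cv2.imwrite("pics/w4.png",w["frame"][:,:,::-1]);np.savez("pics/w4.npz",p=p,Ro=Ro,**w)
E
```

```text
t: 3.55
position: [0.4612, 0.1609, 0.1399]
orientation: [[0.993, -0.095, 0.071], [-0.119, -0.815, 0.568], [0.004, -0.572, -0.82]]
contact_force: [-0.4, 1.1, -0.9]
finger_gap: 0.0094
t 3.55 p [0.4612 0.1609 0.1399] F [-0.4  1.1 -0.9] gap 9.4 hF [-71.8  -0.6  99.1] hS [-71.2 155.6  99.6]
```

View pics/w4.png

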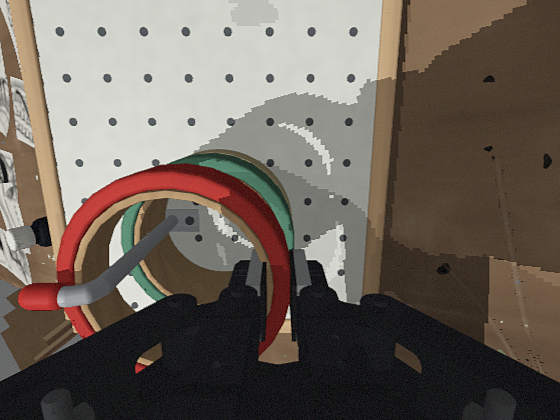

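```bash
cat >> h.py <<'E'
def roll_fit(w,p,Ro,col,root):
    P=wcloud(w,p,Ro);H=(P-root)@B*1e3;f=w["frame"].astype(int);ok=w["depth"]>0
    r,g,b=f[...,0],f[...,1],f[...,2]
    if col=="red":m=(r>90)&(g<r*.45)&(b<r*.45)
    elif col=="green":m=(g>r*1.35)&(g>b*1.05)&(g>40)
    else: m=(r>110)&(r>b*1.15)&(g>b*1.08)&(r<g*1.25)
    m&=ok&(abs(H[...,1])<60)&(H[...,0]>-90)&(H[...,0]<30)&(H[...,2]<200)&(H[...,2]>2)
    return H,m
E
python3 - <<'E'
from h import *
w=load("w4");p,Ro=w["p"],w["Ro"]
H,m=roll_fit(w,p,Ro,"green",ROOTF);Q=H[m]
cx,cy=-33,0
r=np.hypot(Q[:,0]-cx,Q[:,1]-cy)
print(len(Q),Q.min(0),Q.max(0))
top=[]
for a in range(-180,180,20):
    k=(abs((np.degrees(np.arctan2(Q[:,1]-cy,Q[:,0]-cx))-a+180)%360-180)<10)
    if k.sum()>20: print(a,k.sum(),np.percentile(Q[k,2],[2,50,98]).round(1),np.percentile(r[k],[2,98]).round(1))
E
```

```text
3282 [-79.01211205 -46.85535625  27.19842175] [ 14.98637329  35.75314055 129.96303577]
-180 161 [45.3 47.8 49.2] [41.4 46.1]
-160 377 [32.1 47.8 49.1] [39.4 45.9]
-140 488 [29.2 47.5 49.1] [39.1 46. ]
-120 532 [29.3 47.5 49.1] [39.3 46.2]
-100 488 [29.8 47.5 49.4] [39.7 46.6]
-80 233 [32.7 47.4 49.2] [42.6 47. ]
-20 294 [46.4 48.  49.6] [41.5 47.6]
0 250 [46.5 48.  49.5] [41.6 47.8]
20 160 [46.5 48.  49.3] [42.3 48.2]
40 269 [46.7 48.1 49.2] [42.4 48.3]
```

```bash
python3 -m crank '{"jaw":[1,1,1,1,1],"slide":[[0,-11,0],[0,-11,0],[0,-11,0],[0,0,0],[0,0,-6]],"delta_rot":[[0,0,0],[0,0,0],[0,0,0],[0,0,0],[0,0,0]]}'
python3 - <<'E'
from g import *
p,Ro=st()
w=snapshot("wrist");cv2.imwrite("pics/w5.png",w["frame"][:,:,::-1])
E
```

```text
t: 4.02
position: [0.4622, 0.1856, 0.1618]
orientation: [[0.993, -0.095, 0.067], [-0.116, -0.815, 0.568], [0.0, -0.572, -0.82]]
contact_force: [0.4, 0.1, -1.4]
finger_gap: 0.0092
t 4.02 p [0.4622 0.1856 0.1618] F [ 0.4  0.1 -1.4] gap 9.2 hF [-39.    1.2 103. ] hS [-38.4 157.4 103.4]
```

View pics/w5.png

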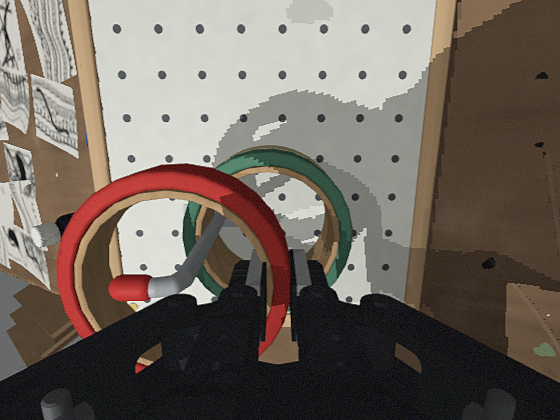

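```bash
python3 -m crank '{"jaw":[1,1,1,1,1],"slide":[[0,0,-20],[0,0,-30],[20,0,-13],[36,0,0],[36,0,0]],"delta_rot":[[0,0,0],[0,0,0],[0,0,0],[0,0,0],[0,0,0]]}'
python3 -m crank '{"jaw":[1,1,1,1],"slide":[[36,0,0],[28,0,0],[0,0,0],[0,0,0]],"delta_rot":[[0,0,0],[0,0,0],[0,0,0],[0,0,0]]}'
python3 - <<'E'
from g import *
p,Ro=st()
w=snapshot("wrist");cv2.imwrite("pics/w6.png",w["frame"][:,:,::-1]);np.savez("pics/w6.npz",p=p,Ro=Ro,**w)
s=snapshot("scene");crop(s,150,170,350,320,4,"s6");
P=wcloud(w,p,Ro);H=(P-ROOTS)@B*1e3
np.save("pics/H6.npy",H)
E
```

```text
t: 4.48
position: [0.5506, 0.1371, 0.215]
orientation: [[0.993, -0.097, 0.071], [-0.12, -0.815, 0.567], [0.003, -0.572, -0.82]]
contact_force: [1.1, -0.5, 0.2]
finger_gap: 0.0093
t: 4.82
position: [0.6148, 0.1298, 0.2131]
orientation: [[0.993, -0.097, 0.068], [-0.119, -0.814, 0.568], [0.001, -0.572, -0.82]]
contact_force: [-0.6, -0.8, 0.0]
finger_gap: 0.0095
t 4.82 p [0.6148 0.1298 0.2131] F [-0.6 -0.8  0. ] gap 9.5 hF [ -40.4 -156.8  166.5] hS [-39.8  -0.6 167. ]
```

View pics/w6.png

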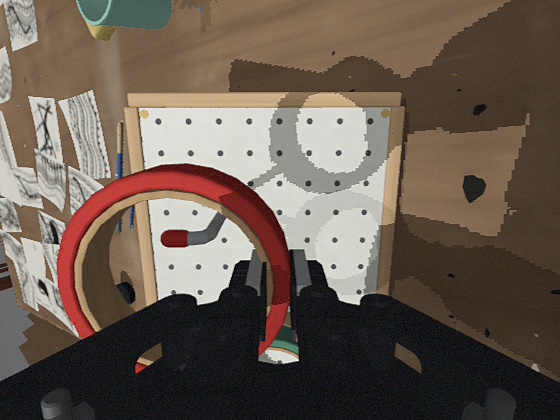

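View pics/s6.png

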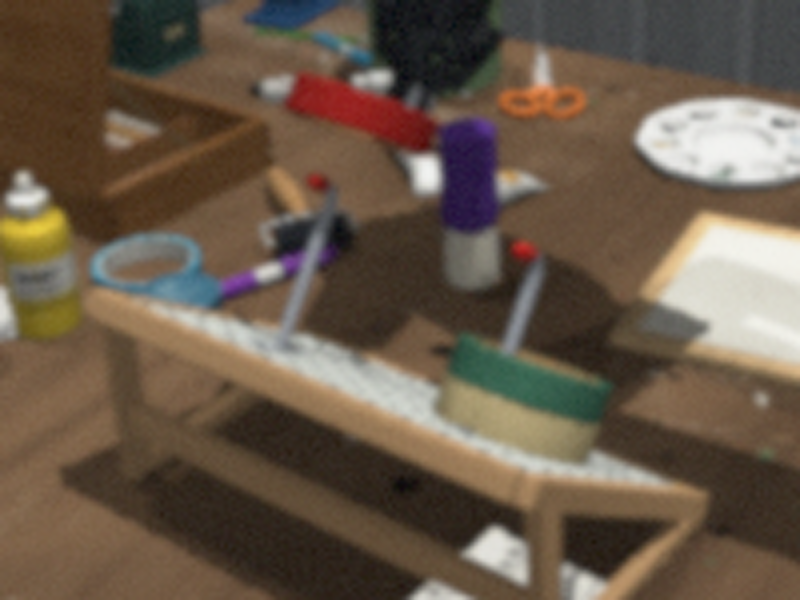

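```bash
python3 - <<'E'
import numpy as np
from h import *
H=np.load("pics/H6.npy")
for u,v in [(165,239),(175,239),(185,239),(198,239),(208,233),(218,222),(264,151),(300,180),(345,180),(270,200)]:
    print(u,v,np.median(H[v-1:v+2,u-1:u+2].reshape(-1,3),0).round(1))
w=load("w6");f=w["frame"].astype(int)
m=(f[...,0]>110)&(f[...,1]<60)&(f[...,2]<60);Q=H[m]
roll=Q[(Q[:,2]>150)];print("roll",roll.min(0),roll.max(0),np.percentile(roll[:,2],[5,50,95]))
for a in range(-180,180,30):
    c=(np.array([2.5,0])); ang=np.degrees(np.arctan2(roll[:,1]-c[1],roll[:,0]-c[0]));k=abs((ang-a+180)%360-180)<10
    if k.sum()>20:print(a,k.sum(),np.percentile(roll[k,2],[50,95]).round(1),np.percentile(np.hypot(*(roll[k,:2]-c).T),[2,98]).round(1))
E
```

```text
165 239 [ 24.8   0.2 110.4]
175 239 [ 19.2   0.4 110. ]
185 239 [ 13.9   0.5 109.7]
198 239 [  7.    1.1 108. ]
208 233 [  1.8  -0.7 103.2]
218 222 [-0.3 -1.1 82.3]
264 151 [-27.  -38.8   0.3]
300 180 [-57.7 -14.1   0.7]
345 180 [-96.6 -14.    0.6]
270 200 [-31.7   3.7   0.3]
roll [-43.15809136 -64.8099092  163.40944585] [ 51.19871053  41.30662574 291.3966682 ] [164.81801989 165.96798395 167.0129724 ]
-150 494 [166.1 167.1] [39.6 44.8]
-120 485 [166.  167.2] [39.4 76.8]
-90 317 [165.7 166.8] [39.5 46.3]
-60 269 [165.6 166.7] [40.  47.3]
-30 219 [165.7 166.7] [41.3 47.8]
0 232 [165.9 166.8] [41.9 48.1]
30 136 [166.  166.9] [42.2 48.4]
60 53 [166.1 167. ] [41.8 46.1]
150 385 [166.2 167.1] [40.  46.6]
```

```bash
python3 -m crank '{"jaw":[1,1,1,1,1],"slide":[[0,0,25],[0,0,25],[0,0,17],[0,0,0],[0,0,0]],"delta_rot":[[0,0,0],[0,0,0],[0,0,0],[0,0,0],[0,0,0]]}'
python3 - <<'E'
from g import *
p,Ro=st()
w=snapshot("wrist");cv2.imwrite("pics/w7.png",w["frame"][:,:,::-1])
E
```

```text
t: 5.33
position: [0.6161, 0.1695, 0.1586]
orientation: [[0.993, -0.097, 0.065], [-0.117, -0.814, 0.569], [-0.002, -0.572, -0.82]]
contact_force: [0.0, -0.0, -0.5]
finger_gap: 0.0097
t 5.33 p [0.6161 0.1695 0.1586] F [ 0.  -0.  -0.5] gap 9.7 hF [ -39.1 -153.5   99.2] hS [-38.6   2.7  99.6]
```

View pics/w7.png

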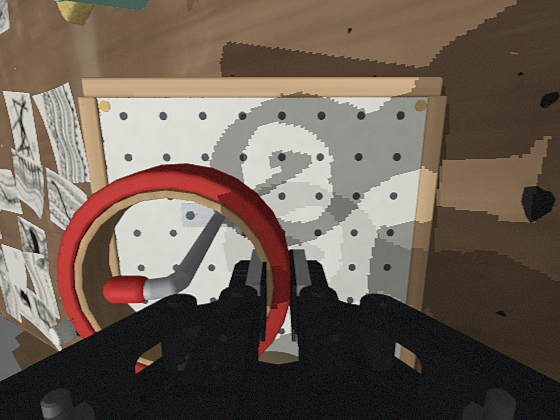

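```bash
python3 -m crank '{"jaw":[1,1,1,1,1],"slide":[[1,10,0],[1,10,0],[0,10,0],[0,0,0],[0,0,20]],"delta_rot":[[0,0,0],[0,0,0],[0,0,0],[0,0,0],[0,0,0]]}'
python3 -m crank '{"jaw":[1,1,1,1],"slide":[[0,0,20],[0,0,20],[0,0,0],[0,0,0]],"delta_rot":[[0,0,0],[0,0,0],[0,0,0],[0,0,0]]}'
python3 - <<'E'
from g import *
p,Ro=st();plan(p,Ro,hp(ROOTS,-72,0,28),TR)
w=snapshot("wrist");cv2.imwrite("pics/w8.png",w["frame"][:,:,::-1])
E
```

```text
t: 5.8
position: [0.6213, 0.1529, 0.1278]
orientation: [[0.992, -0.097, 0.075], [-0.122, -0.814, 0.567], [0.007, -0.572, -0.82]]
contact_force: [0.8, 0.2, 0.2]
finger_gap: 0.0096
t: 6.13
position: [0.6207, 0.1785, 0.0921]
orientation: [[0.993, -0.097, 0.066], [-0.118, -0.814, 0.569], [-0.001, -0.572, -0.82]]
contact_force: [-0.5, -0.4, -0.4]
finger_gap: 0.0097
t 6.13 p [0.6207 0.1785 0.0921] F [-0.5 -0.4 -0.4] gap 9.7 hF [ -69.5 -157.    39.2] hS [-68.9  -0.8  39.7]
N 1 dist 12.1 rot/row [0.0, 0.001, -0.001]
[[-0.7, 3.1, 11.7]]
```

View pics/w8.png

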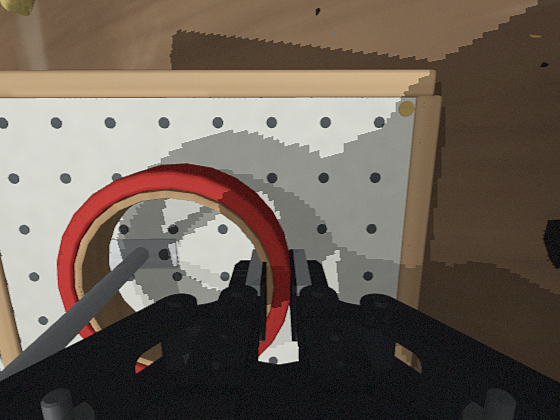

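Now a creep to contact with the board.

```bash
python3 -m crank '{"jaw":[1,1,1,1],"slide":[[0,1,6],[0,1,4],[0,0,2],[0,0,1]],"delta_rot":[[0,0,0],[0,0,0],[0,0,0],[0,0,0]]}'
python3 -c "
from g import *
st()"
python3 -m crank '{"jaw":[1,1,1,1],"slide":[[0,0,1],[0,0,1],[0,0,1],[0,0,0]],"delta_rot":[[0,0,0],[0,0,0],[0,0,0],[0,0,0]]}'
python3 -c "
from g import *
st()"
```

```text
t: 6.52
position: [0.6222, 0.1841, 0.0811]
orientation: [[0.993, -0.096, 0.069], [-0.118, -0.814, 0.568], [0.001, -0.572, -0.82]]
contact_force: [-0.4, -0.8, -1.0]
finger_gap: 0.0094
t 6.52 p [0.6222 0.1841 0.0811] F [-0.4 -0.8 -1. ] gap 9.4 hF [ -71.1 -157.8   26.9] hS [-70.5  -1.6  27.3]
t: 6.85
position: [0.6224, 0.1855, 0.0793]
orientation: [[0.993, -0.096, 0.069], [-0.118, -0.814, 0.568], [0.002, -0.572, -0.82]]
contact_force: [-1.4, -4.6, 4.7]
finger_gap: 0.0095
t 6.85 p [0.6224 0.1855 0.0793] F [-1.4 -4.6  4.7] gap 9.5 hF [ -70.9 -157.9   24.7] hS [-70.4  -1.7  25.1]
```

```bash
python3 -m crank '{"jaw":[1,1,1,1,1],"slide":[[0,1.5,0],[0,1.5,0],[0,0.5,0],[0,0,0.5],[0,0,0]],"delta_rot":[[0,0,0],[0,0,0],[0,0,0],[0,0,0],[0,0,0]]}'
python3 -c "
from g import *
st()"
python3 -m crank '{"jaw":[0.7,0.5,0.2,-0.1,-0.1],"slide":[[0,0,0],[0,0,0],[0,0,0],[0,0,0],[0,0,0]],"delta_rot":[[0,0,0],[0,0,0],[0,0,0],[0,0,0],[0,0,0]]}'
python3 - <<'E'
from g import *
p,Ro=st()
w=snapshot("wrist");cv2.imwrite("pics/w9.png",w["frame"][:,:,::-1]);np.savez("pics/w9.npz",p=p,Ro=Ro,**w)
E
```

```text
t: 7.27
position: [0.6228, 0.1833, 0.0778]
orientation: [[0.993, -0.095, 0.071], [-0.119, -0.814, 0.569], [0.003, -0.574, -0.819]]
contact_force: [-2.1, -2.7, 7.7]
finger_gap: 0.0095
t 7.27 p [0.6228 0.1833 0.0778] F [-2.1 -2.7  7.7] gap 9.5 hF [ -73.6 -158.5   24.6] hS [-73.   -2.3  25.1]
t: 7.68
position: [0.6219, 0.1835, 0.0759]
orientation: [[0.993, -0.096, 0.068], [-0.118, -0.814, 0.568], [0.001, -0.572, -0.82]]
contact_force: [0.5, 0.1, 0.2]
finger_gap: 0.0467
t 7.68 p [0.6219 0.1835 0.0759] F [0.5 0.1 0.2] gap 46.7 hF [ -74.6 -157.6   23. ] hS [-74.   -1.4  23.4]
```

View pics/w9.png

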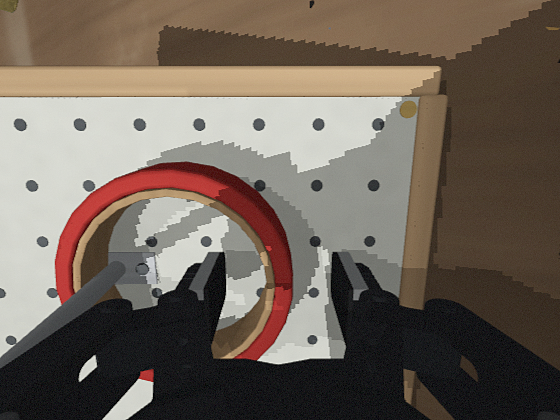

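```bash
python3 -m crank '{"jaw":[-0.1,-0.1,-0.1,-0.1,-0.1],"slide":[[0,0,-15],[0,0,-30],[0,0,-38],[0,0,-38],[-20,0,-20]],"delta_rot":[[0,0,0],[0,0,0],[0,0,0],[0,0,0],[0,0,0]]}'
python3 -m crank '{"jaw":[-0.1,-0.1,-0.1,-0.1,-0.1],"slide":[[-38,0,0],[-38,0,0],[-38,0,0],[-24,0,0],[0,0,0]],"delta_rot":[[0,0,0],[0,0,0],[0,0,0],[0,0,0],[0,0,0]]}'
python3 - <<'E'
from g import *
p,Ro=st()
plan(p,Ro,hp(ROOTF,-74,1,100),TR)
w=snapshot("wrist");cv2.imwrite("pics/w10.png",w["frame"][:,:,::-1]);np.savez("pics/w10.npz",p=p,Ro=Ro,**w)
s=snapshot("scene");crop(s,150,170,350,320,4,"s10");
H,m=roll_fit(w,p,Ro,"green",ROOTF);Q=H[m];Q=Q[Q[:,2]>44];print("green",np.percentile(Q,[1,99],axis=0),np.median(Q[:,2]))
H,m=roll_fit(w,p,Ro,"red",ROOTS);m[:, :150]*=1;Q=H[m&(H[...,2]<60)];print("red",len(Q),np.percentile(Q,[1,50,99],axis=0))
E
```

```text
t: 8.15
position: [0.5978, 0.1028, 0.1952]
orientation: [[0.993, -0.093, 0.078], [-0.121, -0.815, 0.566], [0.011, -0.571, -0.821]]
contact_force: [2.0, -0.1, 1.1]
finger_gap: 0.0472
t: 8.57
position: [0.4481, 0.1237, 0.1911]
orientation: [[0.993, -0.098, 0.062], [-0.116, -0.813, 0.57], [-0.006, -0.573, -0.819]]
contact_force: [-0.3, 0.8, 0.3]
finger_gap: 0.0472
t 8.57 p [0.4481 0.1237 0.1911] F [-0.3  0.8  0.3] gap 47.2 hF [-73.9   8.  163.1] hS [-73.3 164.2 163.6]
N 2 dist 63.5 rot/row [-0.0, 0.003, -0.001]
[[4.0, 0.0, 32.0], [4.0, 0.0, 32.0]]
green [[-77.73674212 -45.60598131  45.64271668]
 [ 13.63920779  46.14591738  49.55641455]] 47.89762154508671Traceback (most recent call last):
  File "<stdin>", line 7, in <module>
numpy._core._exceptions._UFuncOutputCastingError: Cannot cast ufunc 'multiply' output from dtype('int64') to dtype('bool') with casting rule 'same_kind'
```

View pics/w10.png

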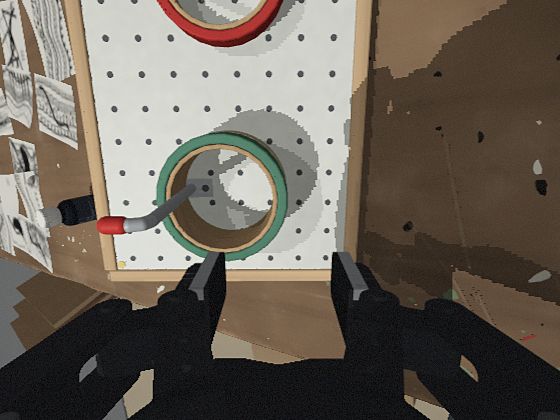

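View pics/s10.png

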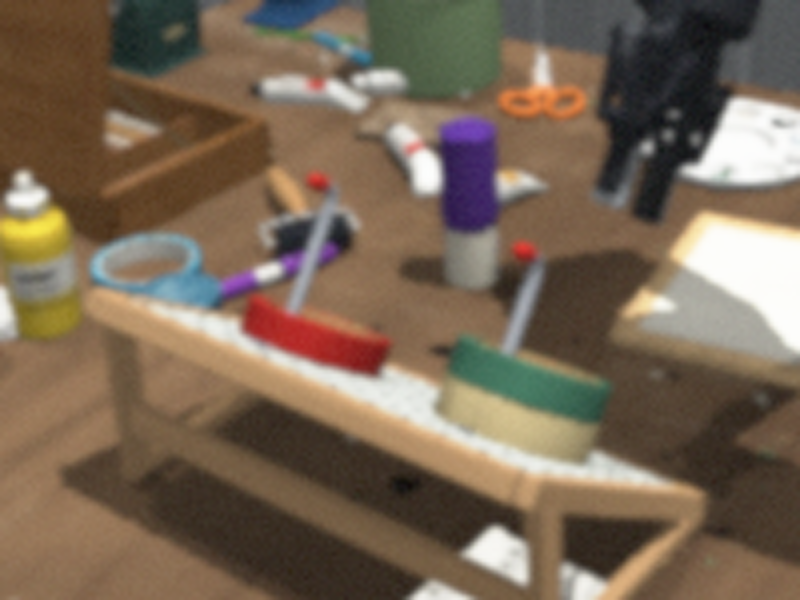

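Red hangs home on the spare hook (crop px (315,335)) and green's face stands at z = 48 mm. Next is green.

```bash
python3 -m crank '{"jaw":[-0.1,-0.1,-0.1,-0.1,-0.1],"slide":[[4,0,32],[4,0,30],[0,0,22],[0,0,16],[0,0,12]],"delta_rot":[[0,0.003,0],[0,0.002,0],[0,0,0],[0,0,0],[0,0,0]]}'
python3 -m crank '{"jaw":[-0.1,-0.1],"slide":[[0,0,0],[0,0,0]],"delta_rot":[[0,0,0],[0,0,0]]}'
python3 - <<'E'
from g import *
p,Ro=st();plan(p,Ro,hp(ROOTF,-74,1,48),TR)
w=snapshot("wrist");cv2.imwrite("pics/w11.png",w["frame"][:,:,::-1])
E
```

```text
t: 9.08
position: [0.4734, 0.1852, 0.0982]
orientation: [[0.993, -0.096, 0.074], [-0.121, -0.815, 0.567], [0.006, -0.572, -0.82]]
contact_force: [-0.3, -0.1, -0.3]
finger_gap: 0.0471
t: 9.25
position: [0.4728, 0.1848, 0.0992]
orientation: [[0.993, -0.096, 0.073], [-0.12, -0.814, 0.568], [0.005, -0.572, -0.82]]
contact_force: [0.1, -0.4, -0.6]
finger_gap: 0.0471
t 9.25 p [0.4728 0.1848 0.0992] F [ 0.1 -0.4 -0.6] gap 47.1 hF [-74.6  -9.3  51.4] hS [-74.  146.9  51.8]
N 1 dist 10.9 rot/row [0.0, -0.006, 0.0]
[[-10.3, -0.6, 3.3]]
```

View pics/w11.png

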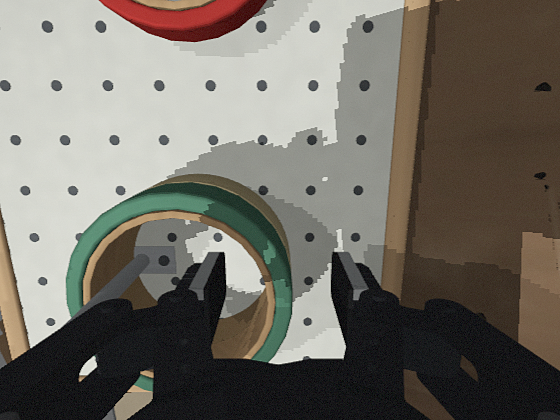

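```bash
python3 -m crank '{"jaw":[-0.1,-0.1,-0.1,0.3,0.6],"slide":[[-5,0,1],[-5,0,1],[0,0,1],[0,0,0],[0,0,0]],"delta_rot":[[0,-0.005,0],[0,0,0],[0,0,0],[0,0,0],[0,0,0]]}'
python3 -c "
from g import *
st()"
python3 -m crank '{"jaw":[1,1,1],"slide":[[0,0,0],[0,0,0],[0,0,0]],"delta_rot":[[0,0,0],[0,0,0],[0,0,0]]}'
python3 - <<'E'
from g import *
p,Ro=st()
w=snapshot("wrist");cv2.imwrite("pics/w12.png",w["frame"][:,:,::-1])
E
```

```text
t: 9.72
position: [0.4618, 0.1873, 0.0976]
orientation: [[0.993, -0.096, 0.07], [-0.119, -0.814, 0.568], [0.002, -0.572, -0.82]]
contact_force: [0.2, 0.3, 0.3]
finger_gap: 0.0238
t 9.72 p [0.4618 0.1873 0.0976] F [0.2 0.3 0.3] gap 23.8 hF [-74.4   1.9  49.4] hS [-73.8 158.1  49.8]
t: 9.97
position: [0.462, 0.1872, 0.0976]
orientation: [[0.993, -0.096, 0.069], [-0.118, -0.814, 0.568], [0.002, -0.572, -0.82]]
contact_force: [-0.8, -5.3, 5.6]
finger_gap: 0.0091
t 9.97 p [0.462  0.1872 0.0976] F [-0.8 -5.3  5.6] gap 9.1 hF [-74.4   1.7  49.4] hS [-73.9 157.9  49.9]
```

View pics/w12.png

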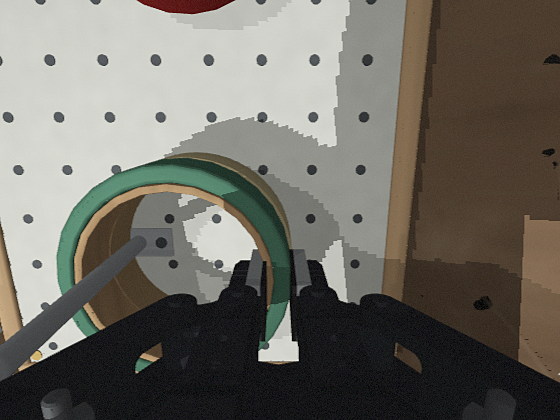

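```bash
python3 -m crank '{"jaw":[1,1,1,1,1],"slide":[[0,-2,-2],[0,0,-10],[0,0,-19],[0,0,-19],[0,0,0]],"delta_rot":[[0,0,0],[0,0,0],[0,0,0],[0,0,0],[0,0,0]]}'
python3 - <<'E'
from g import *
p,Ro=st()
w=snapshot("wrist");cv2.imwrite("pics/w13.png",w["frame"][:,:,::-1])
E
```

```text
t: 10.43
position: [0.46, 0.1593, 0.1416]
orientation: [[0.993, -0.095, 0.073], [-0.119, -0.815, 0.567], [0.006, -0.572, -0.82]]
contact_force: [-0.2, -0.2, -1.3]
finger_gap: 0.0093
t 10.43 p [0.46   0.1593 0.1416] F [-0.2 -0.2 -1.3] gap 9.3 hF [-72.2   0.4 101.5] hS [-71.6 156.6 102. ]
```

View pics/w13.png

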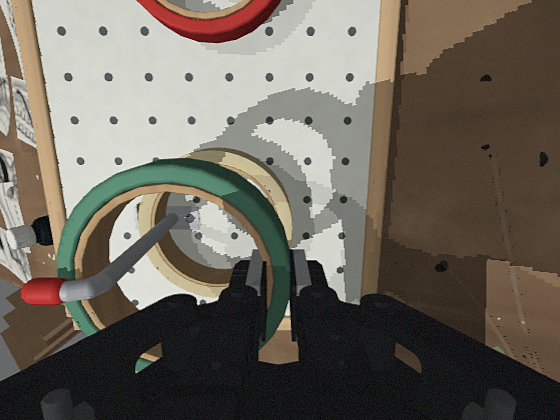

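```bash
python3 -m crank '{"jaw":[1,1,1,1,1],"slide":[[0,-2,2],[0,-11,0],[0,-10,0],[0,-10,0],[0,0,0]],"delta_rot":[[0,0,0],[0,0,0],[0,0,0],[0,0,0],[0,0,0]]}'
python3 - <<'E'
from g import *
p,Ro=st()
w=snapshot("wrist");cv2.imwrite("pics/w14.png",w["frame"][:,:,::-1])
E
```

```text
t: 10.9
position: [0.4613, 0.1903, 0.1567]
orientation: [[0.993, -0.095, 0.067], [-0.117, -0.814, 0.569], [0.001, -0.573, -0.82]]
contact_force: [1.3, -0.7, -0.6]
finger_gap: 0.0097
t 10.9 p [0.4613 0.1903 0.1567] F [ 1.3 -0.7 -0.6] gap 9.7 hF [-38.2   2.7  96.1] hS [-37.6 158.9  96.6]
```

View pics/w14.png

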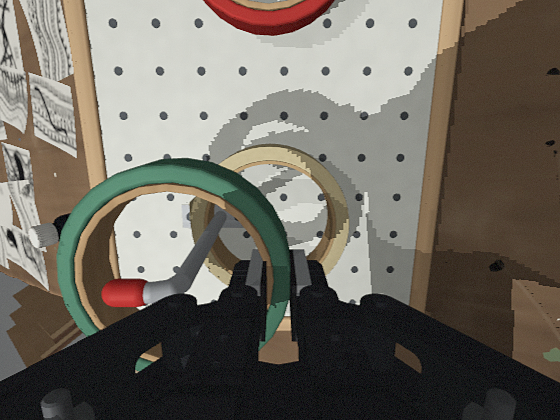

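```bash
python3 -m crank '{"jaw":[1,1,1,1,1],"slide":[[0,0,-20],[0,0,-32],[20,0,-17],[36,0,0],[36,0,0]],"delta_rot":[[0,0,0],[0,0,0],[0,0,0],[0,0,0],[0,0,0]]}'
python3 -m crank '{"jaw":[1,1,1,1,1],"slide":[[36,0,0],[28,0,0],[0,0,0],[0,0,0],[0,0,0]],"delta_rot":[[0,0,0],[0,0,0],[0,0,0],[0,0,0],[0,0,0]]}'
python3 - <<'E'
from g import *
p,Ro=st();plan(p,Ro,hp(ROOTS,-39,0,99),TR)
w=snapshot("wrist");cv2.imwrite("pics/w15.png",w["frame"][:,:,::-1]);np.savez("pics/w15.npz",p=p,Ro=Ro,**w)
s=snapshot("scene");crop(s,150,170,350,320,4,"s15");
H,m=roll_fit(w,p,Ro,"red",ROOTS);m&=(H[...,2]<60);Q=H[m];print("red",len(Q),np.percentile(Q,[2,50,98],axis=0))
E
```

```text
t: 11.37
position: [0.5488, 0.1378, 0.2137]
orientation: [[0.993, -0.097, 0.07], [-0.119, -0.815, 0.568], [0.002, -0.572, -0.82]]
contact_force: [1.3, -0.4, -1.3]
finger_gap: 0.0096
t: 11.78
position: [0.6105, 0.1312, 0.2118]
orientation: [[0.993, -0.098, 0.065], [-0.117, -0.814, 0.569], [-0.003, -0.572, -0.82]]
contact_force: [0.3, 1.0, -1.0]
finger_gap: 0.0089
t 11.78 p [0.6105 0.1312 0.2118] F [ 0.3  1.  -1. ] gap 8.9 hF [ -40.4 -152.4  164.9] hS [-39.9   3.8 165.3]
N 2 dist 66.5 rot/row [0.0, 0.001, -0.001]
[[2.0, -0.0, 33.0], [2.0, -0.0, 33.0]]
red 2028 [[-75.70645737 -46.68622501  22.72903644]
 [-45.68825295 -23.56726219  24.26070449]
 [  7.16274393  41.14947301  25.74707497]]
```

View pics/w15.png

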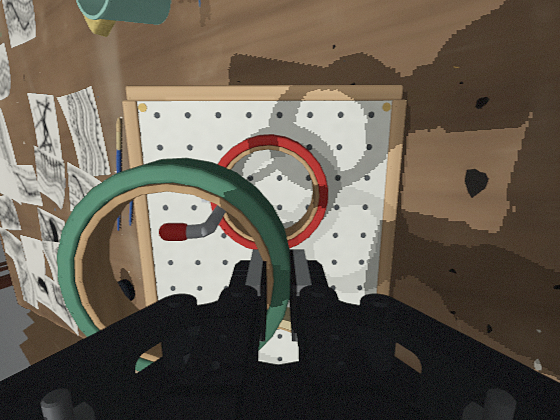

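Red lies flat on the board (face z = 24 mm all round). Insert green.

```bash
python3 -m crank '{"jaw":[1,1,1,1,1],"slide":[[2,0,25],[2,0,25],[0,0,17],[0,0,0],[0,0,0]],"delta_rot":[[0,0,0],[0,0,0],[0,0,0],[0,0,0],[0,0,0]]}'
python3 - <<'E'
from g import *
p,Ro=st();plan(p,Ro,hp(ROOTS,-70,0,99),TR)
w=snapshot("wrist");cv2.imwrite("pics/w16.png",w["frame"][:,:,::-1])
E
```

```text
t: 12.3
position: [0.6187, 0.1693, 0.158]
orientation: [[0.993, -0.097, 0.066], [-0.117, -0.814, 0.569], [-0.002, -0.572, -0.82]]
contact_force: [-0.0, -0.2, -1.3]
finger_gap: 0.0094
t 12.3 p [0.6187 0.1693 0.158 ] F [-0.  -0.2 -1.3] gap 9.4 hF [ -39.5 -156.1   98.6] hS [-38.9   0.1  99. ]
N 1 dist 31.1 rot/row [0.0, 0.001, -0.001]
[[0.2, 31.1, 0.0]]
```

View pics/w16.png

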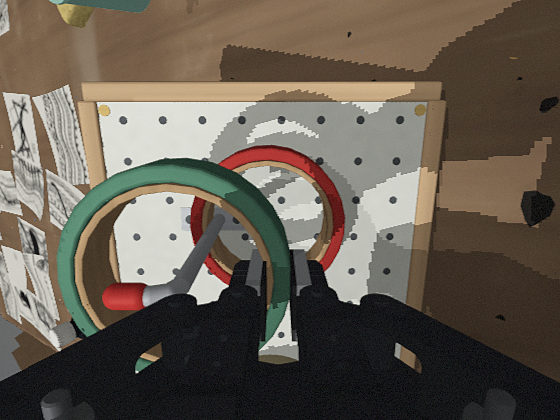

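```bash
python3 -m crank '{"jaw":[1,1,1,1,1],"slide":[[0,11,0],[0,10,0],[0,10,0],[0,0,0],[0,0,16]],"delta_rot":[[0,0,0],[0,0,0],[0,0,0],[0,0,0],[0,0,0]]}'
python3 -m crank '{"jaw":[1,1,1,1,1],"slide":[[0,0,16],[0,0,12],[0,0,0],[0,0,0],[0,0,0]],"delta_rot":[[0,0,0],[0,0,0],[0,0,0],[0,0,0],[0,0,0]]}'
python3 - <<'E'
from g import *
p,Ro=st();plan(p,Ro,hp(ROOTS,-71,0,50),TR)
w=snapshot("wrist");cv2.imwrite("pics/w17.png",w["frame"][:,:,::-1])
E
```

```text
t: 12.77
position: [0.6207, 0.1499, 0.1293]
orientation: [[0.993, -0.097, 0.074], [-0.122, -0.814, 0.568], [0.005, -0.572, -0.82]]
contact_force: [0.6, -0.2, -0.4]
finger_gap: 0.009
t: 13.18
position: [0.6209, 0.1683, 0.105]
orientation: [[0.993, -0.096, 0.069], [-0.118, -0.814, 0.568], [0.002, -0.572, -0.82]]
contact_force: [-0.5, 0.6, -1.3]
finger_gap: 0.0093
t 13.18 p [0.6209 0.1683 0.105 ] F [-0.5  0.6 -1.3] gap 9.3 hF [ -70.4 -158.4   55.6] hS [-69.9  -2.2  56.1]
N 1 dist 6.5 rot/row [0.0, -0.002, -0.0]
[[-2.2, 1.1, 6.0]]
```

View pics/w17.png

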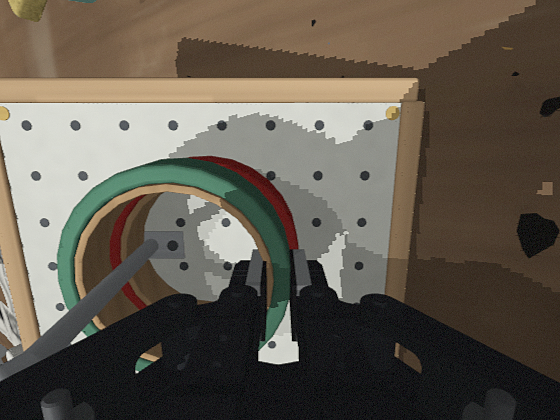

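```bash
python3 -m crank '{"jaw":[1,1,1,1],"slide":[[-1,0.5,2.5],[-1,0.5,2],[0,0,1],[0,0,0.5]],"delta_rot":[[0,0,0],[0,0,0],[0,0,0],[0,0,0]]}'
python3 -c "
from g import *
st()"
python3 -m crank '{"jaw":[1,1,1],"slide":[[0,0,1],[0,0,1],[0,0,0]],"delta_rot":[[0,0,0],[0,0,0],[0,0,0]]}'
python3 -c "
from g import *
st()"
```

```text
t: 13.57
position: [0.6187, 0.1712, 0.0993]
orientation: [[0.993, -0.096, 0.068], [-0.118, -0.814, 0.568], [0.001, -0.572, -0.82]]
contact_force: [-2.8, -3.9, 4.3]
finger_gap: 0.0093
t 13.57 p [0.6187 0.1712 0.0993] F [-2.8 -3.9  4.3] gap 9.3 hF [ -71.5 -155.8   49.4] hS [-70.9   0.4  49.9]
t: 13.82
position: [0.6187, 0.1712, 0.0992]
orientation: [[0.993, -0.095, 0.069], [-0.117, -0.815, 0.568], [0.002, -0.572, -0.82]]
contact_force: [-6.0, -9.1, 11.9]
finger_gap: 0.0092
t 13.82 p [0.6187 0.1712 0.0992] F [-6.  -9.1 11.9] gap 9.2 hF [ -71.5 -155.8   49.3] hS [-71.    0.4  49.8]
```

```bash
python3 -m crank '{"jaw":[1,1,1,0.7,0.5],"slide":[[0,1.5,-1],[0,1.5,0],[0,0,0],[0,0,0],[0,0,0]],"delta_rot":[[0,0,0],[0,0,0],[0,0,0],[0,0,0],[0,0,0]]}'
python3 -c "
from g import *
st()"
python3 -m crank '{"jaw":[0.2,-0.1,-0.1],"slide":[[0,0,0],[0,0,0],[0,0,0]],"delta_rot":[[0,0,0],[0,0,0],[0,0,0]]}'
python3 - <<'E'
from g import *
p,Ro=st()
w=snapshot("wrist");cv2.imwrite("pics/w18.png",w["frame"][:,:,::-1])
E
```

```text
t: 14.23
position: [0.6189, 0.1694, 0.0966]
orientation: [[0.993, -0.096, 0.069], [-0.118, -0.814, 0.568], [0.002, -0.572, -0.82]]
contact_force: [-0.2, -0.7, -0.9]
finger_gap: 0.0212
t 14.23 p [0.6189 0.1694 0.0966] F [-0.2 -0.7 -0.9] gap 21.2 hF [ -74.5 -156.3   48.3] hS [-73.9  -0.1  48.7]
t: 14.48
position: [0.6186, 0.1696, 0.0963]
orientation: [[0.993, -0.096, 0.068], [-0.118, -0.814, 0.568], [0.001, -0.572, -0.82]]
contact_force: [0.0, 0.7, 0.0]
finger_gap: 0.0469
t 14.48 p [0.6186 0.1696 0.0963] F [0.  0.7 0. ] gap 46.9 hF [ -74.6 -155.9   47.9] hS [-74.    0.3  48.3]
```

View pics/w18.png

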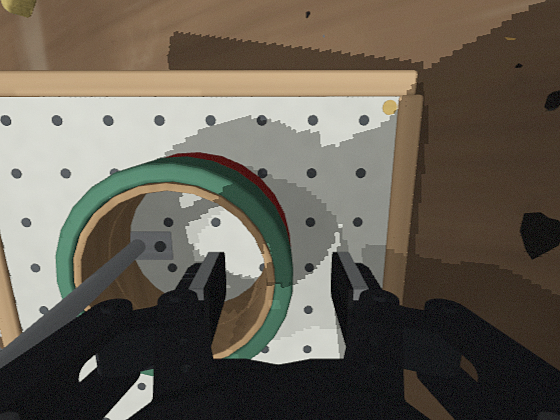

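Released and flat. Retract and return to the full hook.

```bash
python3 -m crank '{"jaw":[-0.1,-0.1,-0.1,-0.1,-0.1],"slide":[[0,0,-15],[0,0,-30],[0,0,-38],[-15,0,-32],[-36,0,0]],"delta_rot":[[0,0,0],[0,0,0],[0,0,0],[0,0,0],[0,0,0]]}'
python3 -m crank '{"jaw":[-0.1,-0.1,-0.1,-0.1,-0.1],"slide":[[-36,0,0],[-36,0,0],[-32,0,0],[0,0,0],[0,0,0]],"delta_rot":[[0,0,0],[0,0,0],[0,0,0],[0,0,0],[0,0,0]]}'
python3 -m crank '{"jaw":[-0.1],"slide":[[0,0,0]],"delta_rot":[[0,0,0]]}'
python3 - <<'E'
from g import *
p,Ro=st()
plan(p,Ro,hp(ROOTF,-74,0,25),TR)
w=snapshot("wrist");cv2.imwrite("pics/w19.png",w["frame"][:,:,::-1]);np.savez("pics/w19.npz",p=p,Ro=Ro,**w)
s=snapshot("scene");crop(s,150,170,350,320,4,"s19");
H,m=roll_fit(w,p,Ro,"cream",ROOTF);Q=H[m&(H[...,2]>20)&(H[...,2]<28)];print("cream",len(Q),np.percentile(Q,[.5,50,99.5],axis=0))
H,m=roll_fit(w,p,Ro,"green",ROOTS);Q=H[m];print("green",len(Q),np.percentile(Q,[2,50,98],axis=0))
E
```

```text
t: 14.95
position: [0.5683, 0.106, 0.196]
orientation: [[0.992, -0.091, 0.084], [-0.123, -0.816, 0.565], [0.018, -0.571, -0.821]]
contact_force: [0.9, 0.0, 0.8]
finger_gap: 0.0471
t: 15.37
position: [0.4547, 0.1229, 0.1908]
orientation: [[0.993, -0.097, 0.068], [-0.118, -0.814, 0.569], [-0.0, -0.573, -0.82]]
contact_force: [1.1, 0.1, 0.3]
finger_gap: 0.047
t: 15.45
position: [0.4579, 0.1221, 0.1912]
orientation: [[0.993, -0.096, 0.071], [-0.119, -0.815, 0.568], [0.003, -0.572, -0.82]]
contact_force: [0.8, 0.0, 0.1]
finger_gap: 0.0472
t 15.45 p [0.4579 0.1221 0.1912] F [0.8 0.  0.1] gap 47.2 hF [-74.3  -1.9 163.4] hS [-73.7 154.3 163.9]
N 4 dist 138.4 rot/row [0.0, -0.001, 0.0]
[[-1.0, -0.0, 35.0], [-1.0, -0.0, 35.0], [-1.0, -0.0, 35.0], [-1.0, -0.0, 35.0]]
cream 3764 [[-78.13267294 -45.85575827  21.22127482]
 [-37.12476063  -9.12514912  23.99765419]
 [ 15.02850626  47.76569623  25.68952618]]
green 2475 [[-72.56752483  18.26938883  29.24952222]
 [-37.77233407  37.62567178  47.90465683]
 [  8.12528465  46.78316442  49.74177521]]
```

View pics/w19.png

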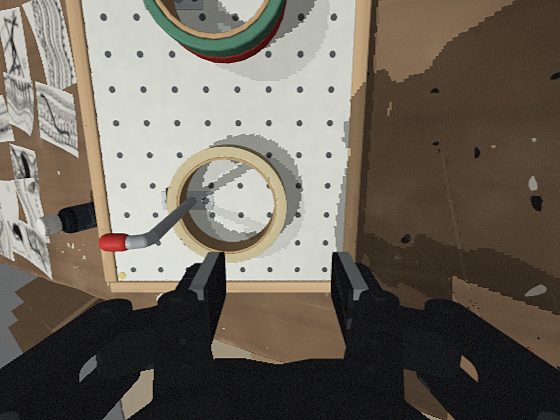

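View pics/s19.png

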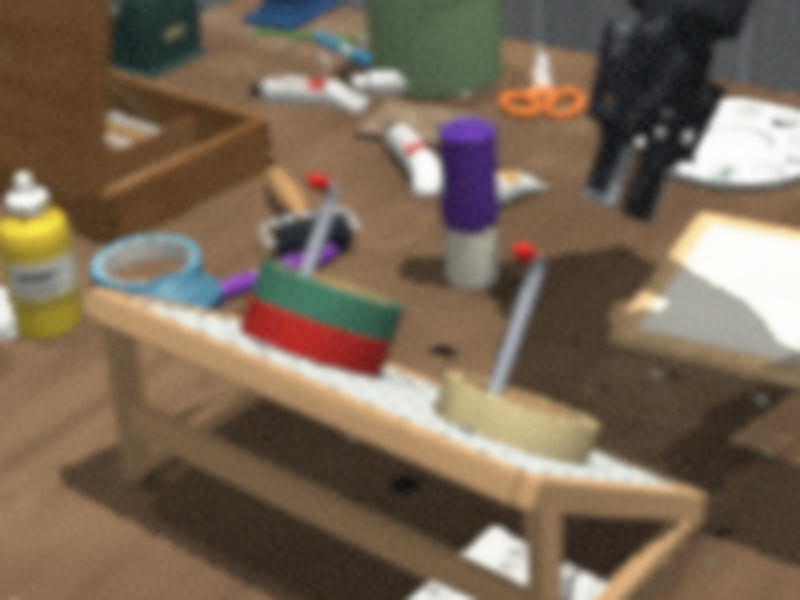

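```bash
python3 -m crank '{"jaw":[-0.1,-0.1,-0.1,-0.1,-0.1],"slide":[[0,0,33],[0,0,33],[0,0,30],[0,0,22],[0,0,12]],"delta_rot":[[0,0,0],[0,0,0],[0,0,0],[0,0,0],[0,0,0]]}'
python3 -m crank '{"jaw":[-0.1,-0.1],"slide":[[0,0,4],[0,0,0]],"delta_rot":[[0,0,0],[0,0,0]]}'
python3 - <<'E'
from g import *
p,Ro=st();plan(p,Ro,hp(ROOTF,-74,0,26),TR)
w=snapshot("wrist");cv2.imwrite("pics/w20.png",w["frame"][:,:,::-1])
E
```

```text
t: 15.97
position: [0.4664, 0.1973, 0.0818]
orientation: [[0.993, -0.097, 0.066], [-0.117, -0.814, 0.568], [-0.001, -0.572, -0.82]]
contact_force: [0.0, 0.6, -0.3]
finger_gap: 0.0466
t: 16.13
position: [0.4667, 0.199, 0.0797]
orientation: [[0.993, -0.096, 0.067], [-0.117, -0.814, 0.568], [-0.0, -0.572, -0.82]]
contact_force: [0.8, 0.6, -0.1]
finger_gap: 0.0472
t 16.13 p [0.4667 0.199  0.0797] F [ 0.8  0.6 -0.1] gap 47.2 hF [-74.7  -1.6  27.8] hS [-74.1 154.6  28.2]
N 1 dist 2.5 rot/row [0.0, 0.0, -0.0]
[[-1.6, -0.7, 1.8]]
```

View pics/w20.png

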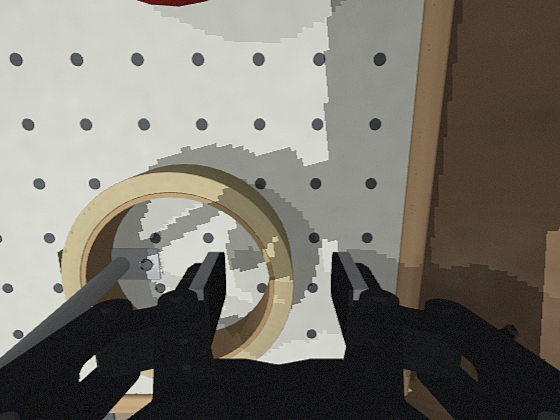

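```bash
python3 -m crank '{"jaw":[0.3,0.6,1,1,1],"slide":[[-1,0,1],[0,0,0],[0,0,0],[0,0,0],[0,0,0]],"delta_rot":[[0,0,0],[0,0,0],[0,0,0],[0,0,0],[0,0,0]]}'
python3 -c "
from g import *
st()"
python3 -m crank '{"jaw":[1,1,1,1,1],"slide":[[0,-2,-2],[0,0,-14],[0,0,-28],[0,0,-24],[0,0,-3]],"delta_rot":[[0,0,0],[0,0,0],[0,0,0],[0,0,0],[0,0,0]]}'
python3 - <<'E'
from g import *
p,Ro=st()
w=snapshot("wrist");cv2.imwrite("pics/w21.png",w["frame"][:,:,::-1])
E
```

```text
t: 16.6
position: [0.4658, 0.1987, 0.0808]
orientation: [[0.993, -0.096, 0.071], [-0.119, -0.814, 0.568], [0.003, -0.572, -0.82]]
contact_force: [-1.6, -4.6, 6.0]
finger_gap: 0.0092
t 16.6 p [0.4658 0.1987 0.0808] F [-1.6 -4.6  6. ] gap 9.2 hF [-74.4  -0.8  28.9] hS [-73.8 155.4  29.4]
t: 17.02
position: [0.462, 0.159, 0.1418]
orientation: [[0.993, -0.095, 0.073], [-0.119, -0.815, 0.567], [0.006, -0.572, -0.82]]
contact_force: [-0.2, 0.8, -0.0]
finger_gap: 0.0094
t 17.02 p [0.462  0.159  0.1418] F [-0.2  0.8 -0. ] gap 9.4 hF [-72.1  -1.7 101.7] hS [-71.5 154.5 102.2]
```

View pics/w21.png

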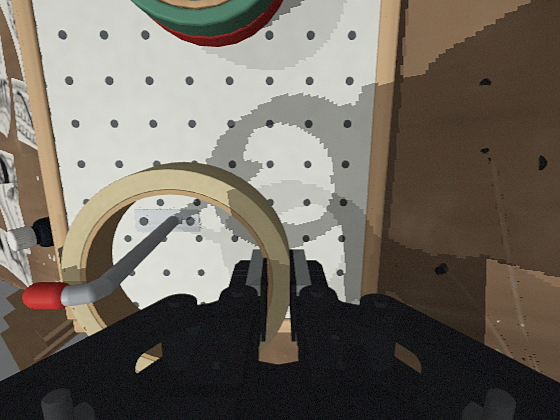

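```bash
python3 -m crank '{"jaw":[1,1,1,1,1],"slide":[[-1,-11,0],[0,-11,0],[0,-11,0],[0,0,0],[0,0,0]],"delta_rot":[[0,0,0],[0,0,0],[0,0,0],[0,0,0],[0,0,0]]}'
python3 - <<'E'
from g import *
p,Ro=st()
w=snapshot("wrist");cv2.imwrite("pics/w22.png",w["frame"][:,:,::-1])
s=load("top0")
crop(s,280,220,390,305,7,"db")
E
```

```text
t: 17.48
position: [0.462, 0.1881, 0.1577]
orientation: [[0.993, -0.095, 0.067], [-0.117, -0.815, 0.568], [0.001, -0.572, -0.82]]
contact_force: [-0.3, -0.0, -1.6]
finger_gap: 0.0091
t 17.48 p [0.462  0.1881 0.1577] F [-0.3 -0.  -1.6] gap 9.1 hF [-39.4   1.7  98.2] hS [-38.8 157.9  98.6]
```

View pics/w22.png

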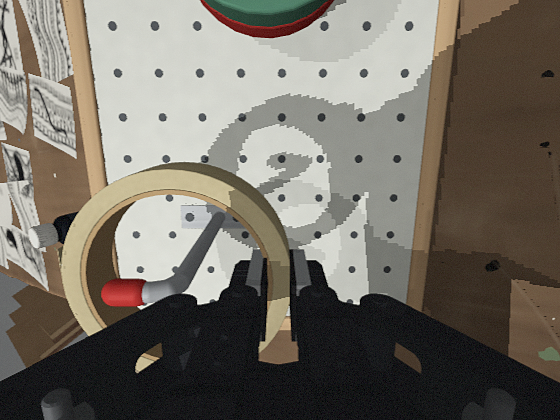

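View pics/db.png

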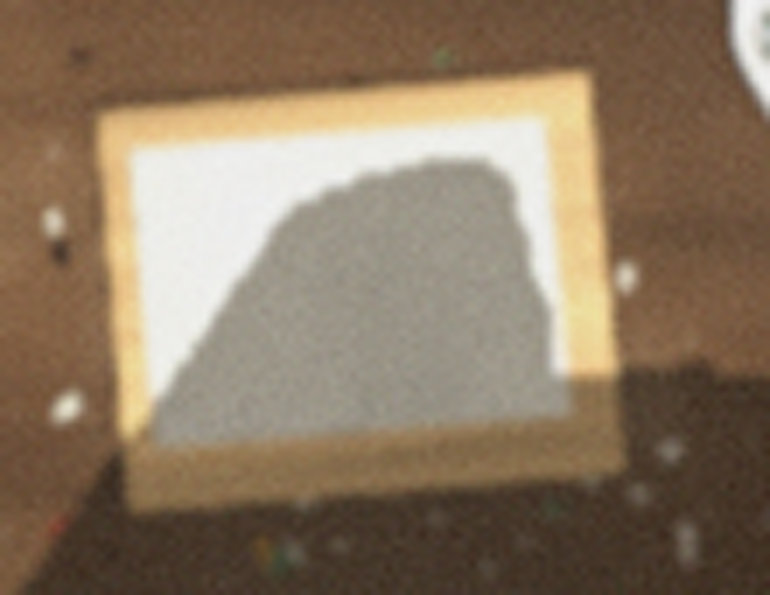

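```bash
cat >> h.py <<'E'
def down(yaw):
    return np.array([[np.cos(yaw),np.sin(yaw),0],[np.sin(yaw),-np.cos(yaw),0],[0,0,-1.]])
E
python3 - <<'E'
from g import *
t=load("top0")
C=[px2w(t,u,v,z=.012) for u,v in [(294,236.4),(364.3,230.3),(369.3,286.4),(298.6,293.6)]]
C=np.array(C);print(C.round(3),C.mean(0).round(4))
c=C.mean(0)
p,Ro=st()
out=p-Ro[:,2]*.07;print("out",out)
for yaw in (-.117,0.0,.1):
    Rd=down(yaw);T=c+.0425*Rd[:,1];T[2]=.13
    print(yaw,T)
Rd=down(-.05);T=c+.0425*Rd[:,1];T[2]=.14
plan(out,Ro,T,Rd,vmax=36)
E
```

```text
[[ 0.516  0.016  0.012]
 [ 0.533 -0.193  0.012]
 [ 0.368 -0.204  0.012]
 [ 0.348  0.004  0.012]] [ 0.4413 -0.0941  0.012 ]
t 17.53 p [0.462  0.1877 0.1575] F [-0.5 -0.1  0.1] gap 9.3 hF [-39.8   1.7  98.2] hS [-39.2 157.9  98.7]
out [0.45733638 0.14796661 0.21489763]
-0.117 [ 0.43636227 -0.13633485  0.13      ]
0.0 [ 0.44132343 -0.13662541  0.13      ]
0.1 [ 0.44556635 -0.13641309  0.13      ]
N 9 dist 294.8 rot/row [-0.068, -0.002, -0.007]
[[2.0, 31.0, -11.0], [1.0, 31.0, -9.0], [1.0, 32.0, -7.0], [1.0, 32.0, -5.0], [1.0, 33.0, -3.0]]
[[0.0, 33.0, -0.0], [0.0, 33.0, 2.0], [0.0, 33.0, 4.0], [-0.0, 32.0, 6.0]]
```

```bash
python3 -m crank '{"jaw":[1,1,1,1,1],"slide":[[0,0,-15],[0,0,-28],[0,0,-27],[2,31,-11],[1,31,-9]],"delta_rot":[[0,0,0],[0,0,0],[0,0,0],[-0.068,-0.002,-0.007],[-0.068,-0.002,-0.007]]}'
python3 -m crank '{"jaw":[1,1,1,1,1],"slide":[[1,32,-7],[1,32,-5],[1,33,-3],[0,33,0],[0,33,2]],"delta_rot":[[-0.068,-0.002,-0.007],[-0.068,-0.002,-0.007],[-0.068,-0.002,-0.007],[-0.068,-0.002,-0.007],[-0.068,-0.002,-0.007]]}'
python3 -m crank '{"jaw":[1,1,1,1],"slide":[[0,33,4],[0,32,6],[0,0,0],[0,0,0]],"delta_rot":[[-0.068,-0.002,-0.007],[-0.068,-0.002,-0.007],[0,0,0],[0,0,0]]}'
python3 - <<'E'
from g import *
p,Ro=st();print(Ro.round(3))
c=np.array([.4413,-.0941,.012]);Rd=down(-.05);T=c+.0425*Rd[:,1];T[2]=.05
plan(p,Ro,T,Rd)
w=snapshot("wrist");cv2.imwrite("pics/w23.png",w["frame"][:,:,::-1]);np.savez("pics/w23.npz",p=p,Ro=Ro,**w)
P=wcloud(w,p,Ro);T=(P-p)@Ro*1e3
f=w["frame"].astype(int);m=(f[...,0]>110)&(f[...,0]>f[...,2]*1.15)&(f[...,1]>f[...,2]*1.08)&(f[...,0]<f[...,1]*1.25)&(T[...,2]<12)&(T[...,2]>-5)&(w["depth"]>0)
Q=T[m];print(len(Q),np.percentile(Q,[1,50,99],axis=0))
A=np.c_[Q[:,:2],np.ones(len(Q))];print(np.linalg.lstsq(A,Q[:,2],rcond=None)[0])
E
```

```text
t: 17.95
position: [0.454, 0.0828, 0.1988]
orientation: [[0.995, -0.09, 0.053], [-0.104, -0.887, 0.45], [0.007, -0.453, -0.892]]
contact_force: [0.4, 0.0, -0.8]
finger_gap: 0.0093
t: 18.37
position: [0.4421, -0.0755, 0.156]
orientation: [[0.998, -0.067, 0.014], [-0.068, -0.989, 0.129], [0.005, -0.13, -0.991]]
contact_force: [-0.5, -0.3, -1.1]
finger_gap: 0.0092
t: 18.7
position: [0.4377, -0.1374, 0.1393]
orientation: [[0.998, -0.055, -0.0], [-0.055, -0.998, -0.001], [0.0, 0.001, -1.0]]
contact_force: [0.3, 1.1, -0.1]
finger_gap: 0.0093
t 18.7 p [ 0.4377 -0.1374  0.1393] F [ 0.3  1.1 -0.1] gap 9.3 hF [-317.2  -12.2  269.9] hS [-316.7  144.   270.3]
[[ 0.998 -0.055 -0.   ]
 [-0.055 -0.998 -0.001]
 [ 0.     0.001 -1.   ]]
N 3 dist 89.3 rot/row [0.0, -0.0, -0.002]
[[0.0, -0.0, 30.0], [0.0, -0.0, 30.0], [0.0, -0.0, 30.0]]
9485 [[-39.72407184 -89.60120327   3.22572449]
 [ 24.38544718 -48.85874546   4.61889823]
 [ 44.92553085   1.95657227   6.10115262]]
[ 4.13154926e-03 -1.51917359e-03  4.48054854e+00]
```

View pics/w23.png

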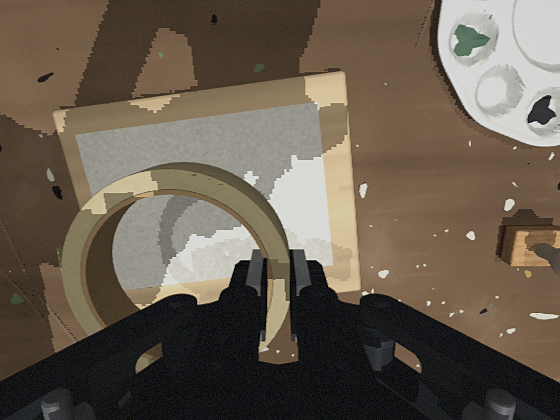

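```bash
python3 -m crank '{"jaw":[1,1,1,1,1],"slide":[[0,0,30],[0,0,30],[0,0,20],[0,0,10],[0,0,0]],"delta_rot":[[0,0,0],[0,0,0],[0,0,0],[0,0,0],[0,0,0]]}'
python3 -m crank '{"jaw":[1,1,1,1,1],"slide":[[0,0,3],[0,0,2],[0,0,1],[0,0,1],[0,0,0.5]],"delta_rot":[[0,0,0],[0,0,0],[0,0,0],[0,0,0],[0,0,0]]}'
python3 -m crank '{"jaw":[1,1,1],"slide":[[0,0,1],[0,0,0.5],[0,0,0]],"delta_rot":[[0,0,0],[0,0,0],[0,0,0]]}'
```

```text
t: 19.17
position: [0.4369, -0.1362, 0.0484]
orientation: [[0.999, -0.054, -0.002], [-0.054, -0.999, 0.0], [-0.002, 0.0, -1.0]]
contact_force: [-0.5, -0.3, -0.5]
finger_gap: 0.0093
t: 19.58
position: [0.4393, -0.1378, 0.0436]
orientation: [[0.999, -0.054, 0.004], [-0.054, -0.999, -0.004], [0.004, 0.003, -1.0]]
contact_force: [0.2, 0.6, -0.4]
finger_gap: 0.0094
t: 19.83
position: [0.4391, -0.1378, 0.0417]
orientation: [[0.999, -0.054, 0.003], [-0.054, -0.999, -0.003], [0.003, 0.003, -1.0]]
contact_force: [0.4, 1.0, 0.7]
finger_gap: 0.0089
```

```bash
python3 -m crank '{"jaw":[1,1,1],"slide":[[0,0,1],[0,0,0.5],[0,0,0]],"delta_rot":[[0,0,0],[0,0,0],[0,0,0]]}'

```

```text
t: 20.08
position: [0.4391, -0.1378, 0.0416]
orientation: [[0.999, -0.054, 0.004], [-0.054, -0.999, -0.004], [0.004, 0.003, -1.0]]
contact_force: [-2.8, 1.3, 17.7]
finger_gap: 0.0093
```

Touched the board at z = 41.6 mm. Ease off, release, rise.

```bash
python3 -m crank '{"jaw":[1,0.8,0.6,0.3,0],"slide":[[0,0,-1],[0,0,0],[0,0,0],[0,0,0],[0,0,0]],"delta_rot":[[0,0,0],[0,0,0],[0,0,0],[0,0,0],[0,0,0]]}'
python3 -m crank '{"jaw":[0,0],"slide":[[0,0,0],[0,0,0]],"delta_rot":[[0,0,0],[0,0,0]]}'
python3 - <<'E'
from g import *
p,Ro=st()
w=snapshot("wrist");cv2.imwrite("pics/w24.png",w["frame"][:,:,::-1])
E
```

```text
t: 20.5
position: [0.4388, -0.1376, 0.0408]
orientation: [[0.999, -0.054, 0.002], [-0.054, -0.999, -0.003], [0.003, 0.003, -1.0]]
contact_force: [-0.9, -0.4, -0.2]
finger_gap: 0.0404
t: 20.67
position: [0.4388, -0.1376, 0.0408]
orientation: [[0.999, -0.054, 0.002], [-0.054, -0.999, -0.003], [0.002, 0.003, -1.0]]
contact_force: [0.3, 0.1, -0.1]
finger_gap: 0.0425
t 20.67 p [ 0.4388 -0.1376  0.0408] F [ 0.3  0.1 -0.1] gap 42.5 hF [-373.7  -13.3  189.2] hS [-373.1  142.9  189.6]
```

View pics/w24.png

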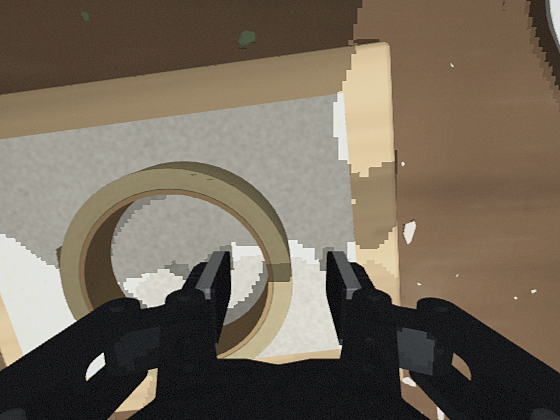

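```bash
python3 -m crank '{"jaw":[0,0,0,0,0],"slide":[[0,0,-15],[0,0,-30],[0,0,-38],[0,0,-38],[0,30,-25]],"delta_rot":[[0,0,0],[0,0,0],[0,0,0],[0,0,0],[0,0,0]]}'
python3 -m crank '{"jaw":[0,0,0,0,0],"slide":[[-5,38,-10],[-5,38,-10],[-5,38,0],[-5,38,0],[0,0,0]],"delta_rot":[[0,0,0],[0,0,0],[0,0,0],[0,0,0],[0,0,0]]}'
python3 -m crank '{"jaw":[0,0,0],"slide":[[0,0,0],[0,0,0],[0,0,0]],"delta_rot":[[0,0,0],[0,0,0],[0,0,0]]}'
python3 - <<'E'
from g import *
st()
s=snapshot("scene");cv2.imwrite("pics/s25.png",cv2.resize(s["frame"][150:350,140:420,::-1],None,fx=2.8,fy=2.8,interpolation=cv2.INTER_CUBIC))
t=snapshot("top");cv2.imwrite("pics/t25.png",cv2.resize(t["frame"][130:330,140:420,::-1],None,fx=2.8,fy=2.8,interpolation=cv2.INTER_CUBIC))
P=cloud(t);f=t["frame"].astype(int);r,g,b=f[...,0],f[...,1],f[...,2]
H=(P-ROOTS)@B*1e3
near=(abs(H[...,1])<55)&(H[...,0]>-90)&(H[...,0]<25)&(H[...,2]>10)&(H[...,2]<90)
Q=H[near&(g>r*1.3)];print("green",len(Q),np.percentile(Q,[5,50,95],axis=0).round(1))
m=(P[...,2]>.028)&(P[...,2]<.05)&(P[...,0]>.35)&(P[...,0]<.54)&(P[...,1]>-.2)&(P[...,1]<.02)
Q=P[m];print("cream",len(Q),np.percentile(Q,[2,50,98],axis=0).round(3))
A=np.c_[Q[:,:2],np.ones(len(Q))];Qm=Q[Q[:,2]>.033];A=np.c_[Qm[:,:2],np.ones(len(Qm))];print("tilt",np.linalg.lstsq(A,Qm[:,2],rcond=None)[0][:2])
E
```

```text
t: 21.13
position: [0.4369, -0.164, 0.1899]
orientation: [[0.999, -0.051, 0.004], [-0.051, -0.999, -0.001], [0.004, 0.001, -1.0]]
contact_force: [1.3, -0.6, 0.0]
finger_gap: 0.0432
t: 21.55
position: [0.4085, -0.3249, 0.2082]
orientation: [[0.998, -0.058, 0.004], [-0.058, -0.998, -0.009], [0.005, 0.009, -1.0]]
contact_force: [0.1, 0.5, -0.3]
finger_gap: 0.0427
t: 21.8
position: [0.4083, -0.3163, 0.207]
orientation: [[0.999, -0.053, 0.002], [-0.053, -0.999, -0.001], [0.002, 0.001, -1.0]]
contact_force: [-0.4, -0.0, 0.6]
finger_gap: 0.0425
t 21.8 p [ 0.4083 -0.3163  0.207 ] F [-0.4 -0.   0.6] gap 42.5 hF [-426.9   -4.   429.1] hS [-426.3  152.2  429.6]
green 131 [[-71.8 -46.5  39.3]
 [  1.6   2.   46.7]
 [ 14.7  39.9  50.7]]
cream 342 [[ 0.397 -0.142  0.03 ]
 [ 0.442 -0.097  0.036]
 [ 0.489 -0.05   0.041]]
tilt [-0.00172904 -0.00122155]
```

View pics/s25.png

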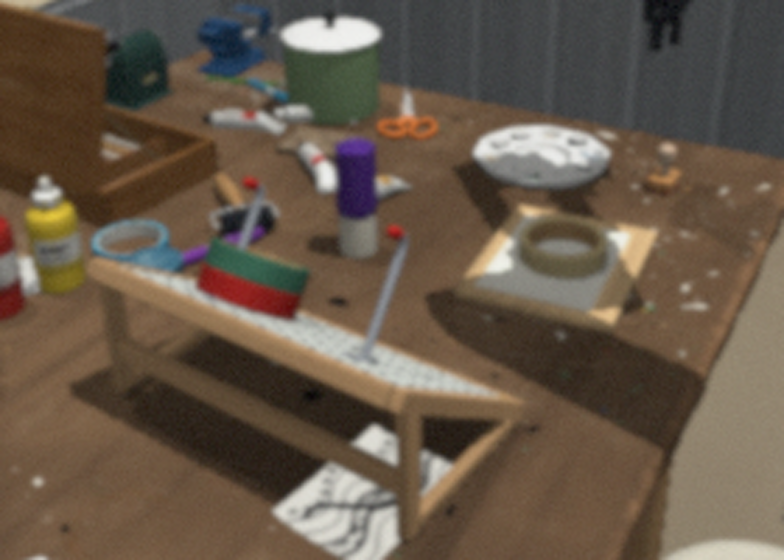

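View pics/t25.png

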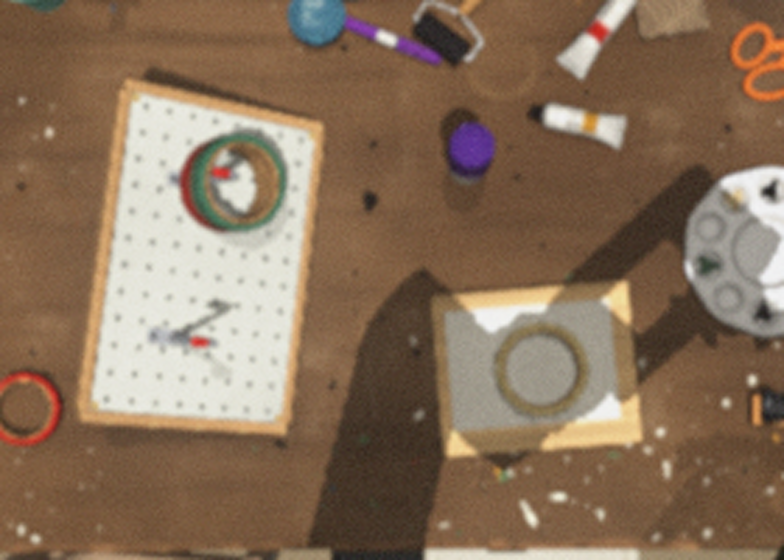

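The pictures show red and green flat together on the spare hook (scene crop px (253,278)). The masking tape lies level and central on the paper (top crop px (540,370)). The full hook is empty, the bottle, tube and stamp stand where they were, and the arm is clear.

```bash
python3 -c "
from workcell import *
print(hand_in())"
```

```text
the job is handed in; nothing more can be done
None
```

I hung the red roll, then the green one, on the spare hook. Each went on until it was felt to touch the board or the roll before it. I then lifted the cream masking tape off the full hook, laid it flat on the drawing board and handed the job in at about 22 s of the 66 s allowed.

- **Rolls on the spare hook:** red's face stood 24 mm off the board and green's 48 mm, so red lies flat on the board and green flat on red. The last look had green's face at about 47 mm, within what the top camera can resolve.
- **Masking tape:** it lies at about (0.442, -0.097) on the drawing board, 3 mm from the board's measured centre, with its top at 36 mm. Its measured slope is under 0.002, so it is flat.
- **Surroundings:** the full hook is empty, and the bottle, tube and stamp look unmoved in the pictures; I did not measure them again. The highest force I read was about 18 N, when the masking tape touched the drawing board.
- **Disagreement:** my first hook position came out about 5 mm too far down the slope. I corrected it from the close wrist picture before the first grasp. No last check failed.

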